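# Close up a vacuum bake-out bell over a batch of satellite boards

## Task

Load and close the bake-out station: take every board module out of the black rack and slide each fully home in the card guides on the station's base, one to a slot, any slot. Then set the bell squarely down over them on the base flange (the clamp ring stands half shut and must first be swung out of its way), swing both halves of the ring shut round the two flanges, and fold the latch right down over the right-hand lug. Leave the other things on the bench where they are.

Things in the scene. Friction and masses are not known exactly. Their poses are not given: they have to be found in the camera images.
- station: vacuum bake-out station, fixed: foot plate 250 x 250 x 12 mm, on it a round steel base flange with card guides in the middle. Origin: on the bench under the flange's centre; at yaw 0 its x points away from the robot, with the ring's hinge at the back and the latch in front. Behind it a pipe and a valve with hand wheel (x = 125 to 275, y = 60, up to 85 high)
- seat (a point): centre of the base flange's flat top with black seal, 164 mm diameter, 40 above the bench. A round tapered centring spigot (128 diameter, 7 high) stands on it inside the seal; the bell fits over it with 2 mm of play. A seated bell has its origin at this point
- slot0 (a point): slot 0 of the station's card guides, at station x = -42 mm, y = 0: this point is the middle of its floor, 47 above the bench. A module goes in from above with its width along the station's y. 12 across (x), 56 between its side plates (y); guides 32 high plus flared mouths, up to 87 above the bench
- slot1 (a point): slot 1 of the station's card guides, at station x = -14 mm, y = 0: this point is the middle of its floor, 47 above the bench. A module goes in from above with its width along the station's y. 12 across (x), 56 between its side plates (y); guides 32 high plus flared mouths, up to 87 above the bench
- slot2 (a point): slot 2 of the station's card guides, at station x = 14 mm, y = 0: this point is the middle of its floor, 47 above the bench. A module goes in from above with its width along the station's y. 12 across (x), 56 between its side plates (y); guides 32 high plus flared mouths, up to 87 above the bench
- slot3 (a point): slot 3 of the station's card guides, at station x = 42 mm, y = 0: this point is the middle of its floor, 47 above the bench. A module goes in from above with its width along the station's y. 12 across (x), 56 between its side plates (y); guides 32 high plus flared mouths, up to 87 above the bench
- bell: aluminium bell, 600 g, open below: flange at its foot 164 mm diameter, 8 thick; body 140 diameter outside, 132 inside, 100 high, 93 high inside; in the middle of its top a black round knob, 30 diameter, 34 high (100 to 134 above the foot). Origin: centre of its underside; starts standing on the bench
- holder: black plastic board rack, fixed: base 156 x 84 x 8 mm; 4 slots along its y, at x = -51, -17, +17, +51, each 13 across, 56 between side plates, guides up to 43 high. Origin: centre of its underside. Modules stand in it with their lower edge 8 above the bench; with fewer modules some slots are empty
- board0: board module: aluminium frame 10 thick (its x), 52 wide (y), 50 high, green circuit on both faces; in the middle of its top edge a plain pull tab 10 thick (x), 24 wide (y), 24 high, so 74 in all; 90 g. Origin: centre of its lower edge; z up towards the tab. Both ways round are alike. Absent in some runs
- board1: board module: aluminium frame 10 thick (its x), 52 wide (y), 50 high, green circuit on both faces; in the middle of its top edge a plain pull tab 10 thick (x), 24 wide (y), 24 high, so 74 in all; 90 g. Origin: centre of its lower edge; z up towards the tab. Both ways round are alike. Absent in some runs
- board2: board module: aluminium frame 10 thick (its x), 52 wide (y), 50 high, green circuit on both faces; in the middle of its top edge a plain pull tab 10 thick (x), 24 wide (y), 24 high, so 74 in all; 90 g. Origin: centre of its lower edge; z up towards the tab. Both ways round are alike. Absent in some runs
- board3: board module: aluminium frame 10 thick (its x), 52 wide (y), 50 high, green circuit on both faces; in the middle of its top edge a plain pull tab 10 thick (x), 24 wide (y), 24 high, so 74 in all; 90 g. Origin: centre of its lower edge; z up towards the tab. Both ways round are alike. Absent in some runs
- ring_left (a joint): left half (station's +y side) of the hinged steel clamp ring, outside radius 92, 22 to 56 mm above the bench, round the base flange: 0 = closed, positive = swung outward, rad, up to 1.1. Closed, its upper lip (inside radius 75, 50 to 56 above the bench) lies over the bell's flange. Stiff hinge (0.15 N m), stays where left; open by 0.5 or more it clears the bell's path, less than 0.4 it bars it
- ring_right (a joint): right half (station's -y side): mirror image of the left, same hinge pin, 0 = closed, positive = swung outward, stays where it is left. Each half ends in front in a lug: steel block 47 (radial) x 14 x 30 mm, top 56 above the bench; closed, the lugs reach from station x = -87 to -134 and stand 8 apart either side of y = 0
- ring_left_grip (a point): grip post of the left ring half: upright black pin, 16 diameter, from 33 to 85 mm above the bench, on a stub outside the half; this point is on its axis 66 above the bench, 207 from the hinge pin. Closed, it stands at station x = -84, y = +99 mm
- ring_right_grip (a point): grip post of the right ring half: upright black pin, 16 diameter, from 33 to 85 mm above the bench, on a stub outside the half; this point is on its axis 66 above the bench, 207 from the hinge pin. Closed, it stands at station x = -84, y = -99 mm
- ring_left_hinge (a point): the common upright hinge pin of both ring halves, at station x = +98, y = 0; this point is 39 mm above the bench
- latch (a joint): hook latch on the left lug: steel bar 12 wide, 8 thick, on a level pin parallel to the station's x when the half is closed. 0 = down across the right lug, its nose hooked over that lug's outer side; positive = raised, rad; 1.57 upright, at most 1.75 (leaning left). Stays where left (0.05 N m). Goes down only with both halves closed to some 8 mm at the lugs, then draws them together
- latch_tip (a point): black thumb pad, 20 x 18 mm, at the end of the latch bar, on its outer face (facing left when raised, up when down), 56 from the pin; latch down: 69 above the bench
- latch_pin (a point): pin on which the latch turns, 64 mm above the bench, over the left lug; with the half closed at station x = -118, y = +11
- cubesat: bystander: white satellite cube of 100 mm with black antenna; origin under its centre
- driver: bystander: screwdriver, 160 mm, lying
- screw_pot: bystander: small jar, 48 mm diameter, 50 high
- bare_board: bystander: bare green circuit board 90 x 96 mm with a black connector, lying flat

How it is judged:
By the outcome, as a careful person would: the job done as asked, in the order asked, and still so for the second after the job is handed in, with the robot touching nothing.
Of board0, board1, board2, board3 only 2 to 4 are there at a start; the rules pass over those that are not, and their reading is None.
At some moment in a run one of bell may be knocked a few centimetres aside while the robot is not near it.
Once in a run the grip may slacken for a moment while it holds something.
It also fails if it takes over 208 s, if anything falls off the work surface, if the arm or the gripper's body presses on something with over 40 N, if the wrist force passes 120 N, or if a joint passes its speed limit or range.

## Robot

A 7-joint arm with a two-finger parallel gripper is mounted at the origin on the work surface. World frame = base frame: x ahead of the robot, y to its left, z up, the work surface at z = 0. Lengths are in m, angles in rad, forces in N, time in s.
With the tool pointing down it reaches from about 0.4 to 0.85 m from the base axis. Payload 10.4 kg.
Tool frame: the origin (TCP) lies between the finger pads; the fingertips stand 22 mm ahead of it and the grasp point (between the pads) lies 3 mm ahead of it (r.nose_length is the distance from the TCP to the fingertips, in m); z points along the fingers, y is the line along which they close (so a half turn about z gives the same grasp; the last joint's range is limited). The gripper opens to 87 mm and grips with 3 to 60 N. Pads are 19 mm wide; open, the fingers measure 117 mm over their backs; the gripper's body (75 mm by 190 mm) begins 51 mm behind the grasp point.
Start: joints at [-1.267, 0.332, -0.065, 1.46, 0.022, 1.35, -0.088], TCP at [0.201, 0.592, 0.245] pointing down, gripper open.
Joint ranges: [-2.6, 2.6], [-0.5, 2.12], [-1.47, 1.34], [0.16, 2.42], [-1.27, 4.41], [0.06, 2.06], [-2.6, 2.6]. Speed limits (rad/s): [2.22, 2.22, 2.79, 2.79, 3.14, 3.14, 3.14].

## Interface

Orientations are given as a unit quaternion [x, y, z, w].
In Python, from bench import readout, cams, r gives the robot as it stands. The module is installed in compiled form; this text tells all that it offers.
- The arm moves only by the tool step_arm, never from a script. Its argument "deltas" is a list that holds one entry, the list of rows, each a list of 7 numbers: the turn, a rotation vector about the tool's x, y, z in rad, then the shift along the tool's x, y, z in m, then the opening in per cent of the stroke, from 0 (shut) to 100 (fully open). A call has 1 to 20 rows; each row is the pose to reach, as a shift and turn from the pose commanded when the call began, along the tool's axes at that moment; what a row does not reach only later rows make up. A row lasts 1/8 s, in which the tool goes at most 62.5 mm and 10.7 degrees, less where a joint would pass 70% of its speed; a pose out of reach is approached as far as the arm can. A call with a gripper value outside its range is refused whole. The fingers move at their own pace and stop on an object; "squeeze" is the grip in N (left out, the last holds). Time passes only in rows, so rows that repeat a pose let the fingers close. It gives the time, the measured TCP pose, the force, the opening and the grip force at its end, in the units of the state.
- readout.read_state(): the state, without advancing time (a new reading comes with each control period).
- cams.camera(name): name is "scene" or "top" or "wrist"; returns a dict with "img" (400x640x3 uint8, red, green, blue), "fx", "fy", "cx", "cy" (pixels), "origin" and "rotation" of the camera in the world; the wrist camera has in their place "T_tool_cam" (4x4, takes a point from camera to tool coordinates, whose origin is the TCP and whose axes are the flange's). Camera axes: x right, y up, looking along -z (the intrinsics and any distortion apply to the point x, -y, -z); pixel columns grow to the right and rows downward; lengths in m; the calibration is good to about 2 mm. A picture is of the moment at which its call begins: read the wrist's pose just before it. There is no depth.
- r.close_job(): hands the job in; it is judged then, once.
The state is a dict: "time": time; "joint_positions": joint angles; "joint_vel": joint speeds; "joint_torque": joint torques, N m; "ee_pos": TCP position; "eef_rot": TCP orientation; "ft_force": force on the tool from outside, world axes, zero at the start; "torque": the same for the moment, N m; "width": finger opening in m; "grip_force": force on a finger pad.
Only numpy, scipy, OpenCV 4.12 (cv2) and the standard library are available. Lean on these libraries where they do the work, as an engineer would, in place of code of your own. Each camera call takes 0.05 s, during which the arm holds its last target. There are 200 camera calls.

## Working session

There is one attempt and no reset: what is moved stays moved. The work goes in short steps, Python scripts to look and compute and a tool call to move; the robot and the scene stay as the last step left them, time stands still between calls to the robot, and variables do not carry over. Pictures are saved under pics/ and viewed, at most 14 in all, crops included, and the job is handed in when it is done.

Besides the shell and the picture viewer there is one more tool, called after "Request:" by a JSON object that holds its "op" and its "data". step_arm: Moves the arm, as the interface text tells. Its arguments: {"type":"object","properties":{"deltas":{"type":"array"},"squeeze":{"type":"number"}},"required":["deltas"]}

```bash
mkdir -p pics; cat > h.py <<'E'
import numpy as np, cv2
from scipy.spatial.transform import Rotation as R
from bench import readout, cams, r
def cam(name):
    s=readout.read_state(); c=cams.camera(name); 
    if name=='wrist':
        T=np.eye(4);T[:3,:3]=R.from_quat(s['eef_rot']).as_matrix();T[:3,3]=s['ee_pos']
        T=T@np.array(c['T_tool_cam']);c['origin']=T[:3,3];c['rotation']=T[:3,:3]
    c['rotation']=np.array(c['rotation']);c['origin']=np.array(c['origin']);return c
def save(c,n): cv2.imwrite(f'pics/{n}.png',c['img'][:,:,::-1])
def pix(c,u,v,z):
    d=c['rotation']@np.array([(u-c['cx'])/c['fx'],-(v-c['cy'])/c['fy'],-1]);o=c['origin']
    return o+d*(z-o[2])/d[2]
def proj(c,p):
    q=(np.atleast_2d(p)-c['origin'])@c['rotation']
    return np.c_[c['cx']+c['fx']*q[:,0]/-q[:,2],c['cy']-c['fy']*q[:,1]/-q[:,2]]
E
python3 - <<'E'
from h import *
import pickle
for n in('scene','top'):
    c=cam(n);save(c,n+'0');pickle.dump(c,open(n+'0.pkl','wb'));print({k:v for k,v in c.items() if k!='img'})
print(readout.read_state())
print(r.nose_length)
E
```

```text
{'fx': 370.4427026593514, 'fy': 370.4427026593514, 'cx': 314.02943948697254, 'cy': 202.3112989452563, 'origin': array([ 1.26682904, -0.49071549,  0.63516509]), 'rotation': array([0.41253444, 0.21839924, 0.43031111, 0.77262504])}
{'fx': 364.09403651825863, 'fy': 364.09403651825863, 'cx': 323.4041248243098, 'cy': 202.9810387781638, 'origin': array([ 0.43682224, -0.01168076,  1.27091419]), 'rotation': array([-0.03669578,  0.0380132 ,  0.7105666 , -0.70164345])}
{'time': 0.1, 'joint_positions': array([-1.26660913,  0.332782  , -0.06470002,  1.46084759,  0.0216233 ,
        1.34990976, -0.08851272]), 'joint_vel': array([-0.00176785, -0.00114101, -0.0019822 , -0.00171763,  0.00018907,
       -0.00241716, -0.00115479]), 'joint_torque': array([ 1.06549716e-03, -6.24536777e+01,  2.45293725e-02, -3.90720534e+01,
       -6.13658968e-02,  3.65356123e-02,  2.93386051e-05]), 'ee_pos': array([0.20053362, 0.59162031, 0.24385481]), 'eef_rot': array([ 1.62661868e-01,  9.86681674e-01, -6.22173583e-04, -6.20692135e-05]), 'ft_force': array([ 1.57977553, -0.7116258 , -0.88263592]), 'torque': array([ 0.03015718, -0.00689491, -0.01042822]), 'grip_force': 0.0, 'width': 0.08707694988489696}
0.022
```

```bash
sed -i "s/    c\['rotation'\]=np.array(c\['rotation'\]);/    q=np.array(c['rotation']);c['rotation']=q if q.ndim==2 else R.from_quat(q).as_matrix();/" h.py
python3 - <<'E'
from h import *
import pickle
for n in('scene','top'):
    c=pickle.load(open(n+'0.pkl','rb'));
    c['rotation']=R.from_quat(np.array(c['rotation']).ravel()).as_matrix() if np.size(c['rotation'])==4 else c['rotation']
    pickle.dump(c,open(n+'0.pkl','wb'));print(c['rotation'][:,2])
E
python3 -c "
import cv2
a=cv2.imread('pics/top0.png');cv2.imwrite('pics/top0b.png',cv2.resize(a,(800,500),interpolation=3))"
```

```text
[ 0.69251775 -0.44950964  0.56423421]
[-0.10549301  0.00252712  0.99441683]
```

View pics/top0b.png

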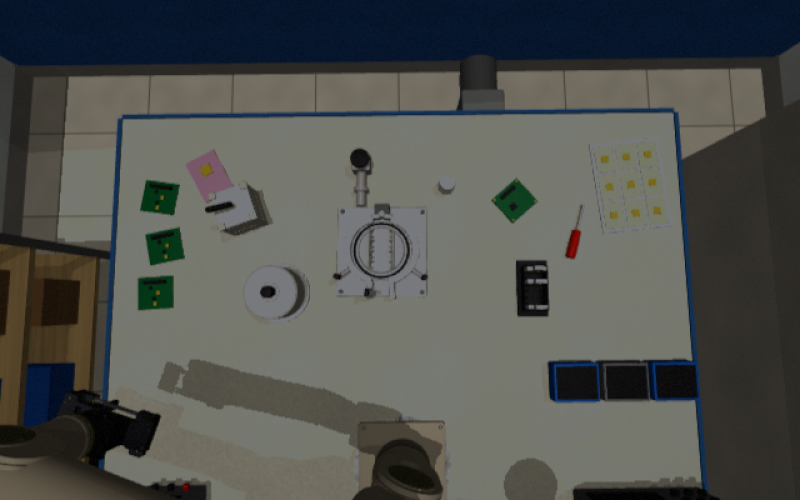

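View pics/scene0.png

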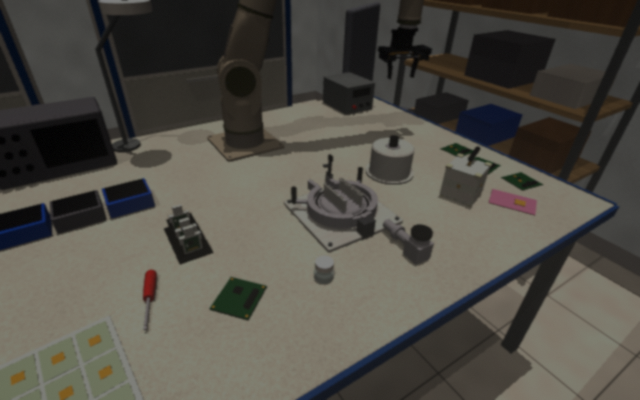

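The top view (800 px wide) shows the bell at (275,292), the station at (381,250) with its ring nearly closed and the latch at (369,292), and the rack at (533,288). The bystanders are off to the sides. I'll enlarge the station and the rack.

```bash
python3 -c "
import cv2,numpy as np
a=cv2.imread('pics/top0.png').astype(float);a=np.clip(a*1.8,0,255).astype('uint8')
s=cv2.resize(a[155:245,260:350],(540,540),interpolation=2);h=cv2.resize(a[200:260,400:450],(260,312),interpolation=2)
b=cv2.resize(a[200:265,185:255],(260,228),interpolation=2)
o=np.zeros((540,800,3),'uint8');o[:,:540]=s;o[:312,540:]=h;o[312:,540:]=b;cv2.imwrite('pics/crop0.png',o)"
```

```text
(no output)
```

View pics/crop0.png

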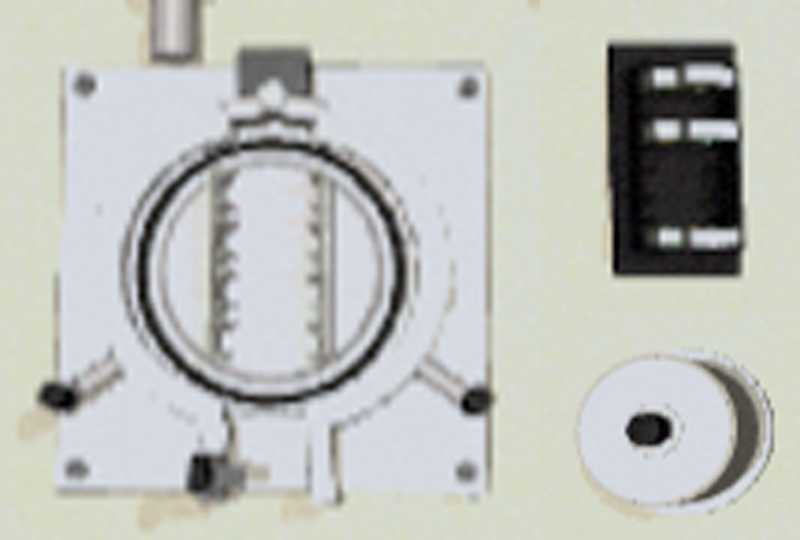

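The crop shows the station almost square to the world. Its foot corners are at about (63,65), (489,65), (490,490) and (55,490), the grip posts at (58,397) and (475,400), and the latch pad at (205,472). The rack holds three modules, with its third slot empty.

```bash
python3 - <<'E'
from h import *
import pickle
c=pickle.load(open('top0.pkl','rb'))
S=lambda u,v:(260+u/6,155+v/6)
P=[pix(c,*S(u,v),.012)[:2] for u,v in((63,65),(489,65),(490,490),(55,490))]
print('foot',np.round(P,4),np.mean(P,0))
print('lens',[np.linalg.norm(P[i]-P[i-1]) for i in range(4)])
for n,u,v in(('gl',58,397),('gr',475,400)): print(n,pix(c,*S(u,v),.085)[:2])
print('pad',pix(c,*S(205,472),.12)[:2])
H=lambda u,v:(400+(u-540)/5.2,200+v/5.2)
print('rack corners',[np.round(pix(c,*H(u,v),.0)[:2],4) for u,v in((608,43),(613,275),(741,273))])
print('tabs',[np.round(pix(c,*H(u,v),.082)[:2],4) for u,v in((663,76),(666,129),(669,236))])
B=lambda u,v:(185+(u-540)*70/260,200+(v-312)*65/228)
print('knob',pix(c,*B(645,430),.134)[:2],'belltop',pix(c,*B(656,430),.1)[:2],'flange', pix(c,*B(773,430),.004)[:2])
T=np.array(cams.camera('wrist')['T_tool_cam']);print(T)
E
```

```text
foot [[ 0.704   0.1694]
 [ 0.7009 -0.0802]
 [ 0.4529 -0.0763]
 [ 0.4561  0.1733]] [0.57848336 0.04656035]
lens [np.float64(0.24790954734238868), np.float64(0.2495454847386407), np.float64(0.24796803153092783), np.float64(0.24960810476236453)]
gl [0.50526186 0.161104  ]
gr [ 0.5007723  -0.06526554]
pad [0.46287141 0.07872874]
rack corners [array([ 0.5491, -0.329 ]), array([ 0.394 , -0.3264]), array([ 0.3943, -0.4116])]
tabs [array([ 0.5205, -0.3424]), array([ 0.4872, -0.3429]), array([ 0.4205, -0.3419])]
knob [0.46582571 0.3292716 ] belltop [0.46657285 0.32998259] flange [0.46762826 0.24882081]
[[-1.25460047e-03  9.62286085e-01  2.72036610e-01  7.35388345e-02]
 [ 9.99999188e-01  1.26863200e-03  1.24294040e-04  2.06474045e-04]
 [-2.25507924e-04  2.72036545e-01 -9.62286895e-01 -1.40282760e-01]
 [ 0.00000000e+00  0.00000000e+00  0.00000000e+00  1.00000000e+00]]
```

```bash
cat >> h.py <<'E'
def go(p,yaw=0.,p0=None,q0=None):
    """delta row from commanded pose (default measured) to TCP p, tool y at world angle 90deg+yaw"""
    s=readout.read_state();p0=s['ee_pos'] if p0 is None else p0
    R0=R.from_quat(s['eef_rot'] if q0 is None else q0)
    Rt=R.from_euler('z',yaw)*R.from_quat([0,1,0,0])
    return np.round(np.r_[(R0.inv()*Rt).as_rotvec(),R0.inv().apply(np.array(p)-p0)],4).tolist()
E
python3 - <<'E'
from h import *
print(go([.51,.047,.33],0,[.201,.592,.245]))
E
```

```text
[-0.001, -0.0001, -0.3268, -0.4676, -0.4171, -0.0846]
```

Request:
{"op": "step_arm", "data": {"deltas": [[[0, 0, -0.15, -0.1, -0.1, -0.07, 100], [-0.001, 0, -0.3268, -0.4676, -0.4171, -0.0846, 100], [-0.001, 0, -0.3268, -0.4676, -0.4171, -0.0846, 100], [-0.001, 0, -0.3268, -0.4676, -0.4171, -0.0846, 100], [-0.001, 0, -0.3268, -0.4676, -0.4171, -0.0846, 100], [-0.001, 0, -0.3268, -0.4676, -0.4171, -0.0846, 100], [-0.001, 0, -0.3268, -0.4676, -0.4171, -0.0846, 100], [-0.001, 0, -0.3268, -0.4676, -0.4171, -0.0846, 100], [-0.001, 0, -0.3268, -0.4676, -0.4171, -0.0846, 100], [-0.001, 0, -0.3268, -0.4676, -0.4171, -0.0846, 100], [-0.001, 0, -0.3268, -0.4676, -0.4171, -0.0846, 100], [-0.001, 0, -0.3268, -0.4676, -0.4171, -0.0846, 100], [-0.001, 0, -0.3268, -0.4676, -0.4171, -0.0846, 100], [-0.001, 0, -0.3268, -0.4676, -0.4171, -0.0846, 100], [-0.001, 0, -0.3268, -0.4676, -0.4171, -0.0846, 100], [-0.001, 0, -0.3268, -0.4676, -0.4171, -0.0846, 100]]]}}

```text
time: 2.15
ee_pos: [0.5095, 0.0472, 0.3292]
eef_rot: [-0.0, 1.0, 0.001, 0.0]
ft_force: [-0.1, 0.1, 0.2]
width: 0.0868
grip_force: 0.0
```

```bash
python3 - <<'E'
from h import *
import pickle
c=cam('wrist');save(c,'w1');pickle.dump(c,open('w1.pkl','wb'))
s=readout.read_state();print(s['ee_pos'],s['eef_rot'],s['joint_positions'],c['fx'],{k for k in c})
print(go([.42,-.37,.30]))
E
python3 -c "
import cv2,numpy as np
a=cv2.imread('pics/w1.png').astype(float);a=np.clip(a*1.5,0,255).astype('uint8')
cv2.imwrite('pics/w1b.png',cv2.resize(a,(800,500),interpolation=2))"
```

```text
[0.50951397 0.04705267 0.32915142] [-2.25572371e-04  9.99999809e-01  5.66417539e-04  9.95803341e-05] [-0.60957013  0.0324303   0.44414408  1.63934338 -0.01509012  1.4725916
  1.40709149] 343.2865964598836 {'origin', 'fy', 'T_tool_cam', 'rotation', 'img', 'cx', 'cy', 'fx'}
[0.0011, 0.0002, 0.0005, 0.0897, -0.417, 0.0287]
```

View pics/w1b.png

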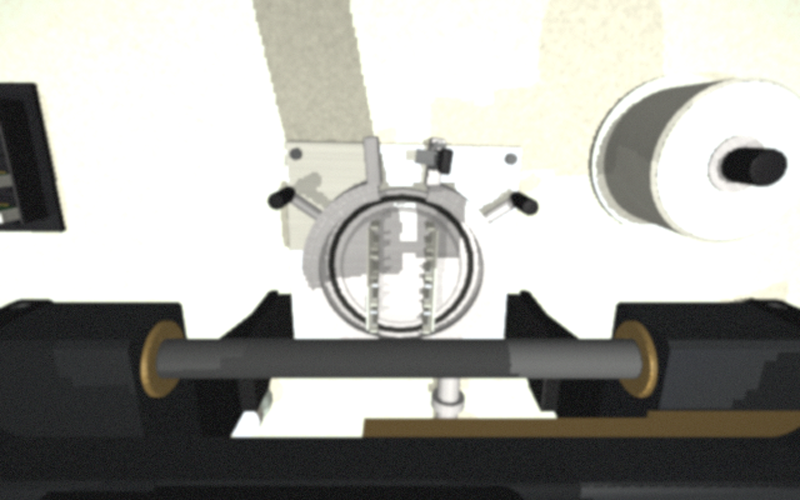

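The wrist view, with image up being −x, shows the seal ring centred near (403,263) and foot holes at (295,154) and (511,159). The grip posts are at (283,197) and (525,203), the latch pad at (444,160) and the right lug at (372,155). I'll fit the circle and refine the holes numerically.

```bash
cat >> h.py <<'E'
from scipy.optimize import least_squares
def circ(P):
    f=least_squares(lambda a:np.hypot(*(P-a[:2]).T)-a[2],np.r_[P.mean(0),.08],loss='soft_l1',f_scale=.001)
    return f.x, np.sqrt(np.median(f.fun**2))
def darkring(c,cen,z,rlo,rhi,thick=True):
    """radial search of darkest pixel"""
    g=cv2.cvtColor(c['img'],cv2.COLOR_RGB2GRAY).astype(float);P=[]
    rr=np.arange(rlo,rhi,.0004)
    for a in np.arange(0,2*np.pi,.05):
        W=np.c_[cen[0]+rr*np.cos(a),cen[1]+rr*np.sin(a),np.full(len(rr),z)]
        uv=proj(c,W).astype(np.float32)
        v=cv2.remap(g.astype(np.float32),uv[None,:,0],uv[None,:,1],1)[0]
        w=np.clip(np.percentile(v,80)*.6-v,0,None)
        if uv[:,1].max()<398 and w.sum()>0 : P.append(W[0,:2]*0+np.array([cen[0]+(rr*w).sum()/w.sum()*np.cos(a),cen[1]+(rr*w).sum()/w.sum()*np.sin(a)]))
    return np.array(P)
def blob(c,u,v,h=4):
    """dark centroid around pixel"""
    g=cv2.cvtColor(c['img'],cv2.COLOR_RGB2GRAY).astype(float);u0,v0=int(round(u)),int(round(v))
    s=g[v0-h:v0+h+1,u0-h:u0+h+1];w=np.clip(np.percentile(s,70)*.85-s,0,None)
    y,x=np.mgrid[v0-h:v0+h+1,u0-h:u0+h+1];return (x*w).sum()/w.sum(),(y*w).sum()/w.sum()
E
python3 - <<'E'
from h import *
import pickle
t=pickle.load(open('top0.pkl','rb'));w=pickle.load(open('w1.pkl','rb'))
cen=np.array([.579,.047])
for n,c in(('top',t),('w',w)):
    P=darkring(c,cen,.040,.06,.09)
    if n=='w': P=P[P[:,0]<.60]
    print(n,len(P),circ(P), proj(c,[[.579,.047,.04]]))
S=lambda u,v:(260+u/6,155+v/6)
H=[pix(t,*blob(t,*S(u,v),3),.012)[:2] for u,v in((85,85),(468,88),(465,472),(77,470))]
print('holes top',np.round(H,4),np.mean(H,0))
print('yaws',[np.arctan2(*(H[i]-H[j])[::-1]) for i,j in((0,3),(1,2))],[np.arctan2(*(H[i]-H[j])[::-1])-np.pi/2 for i,j in((0,1),(3,2))])
h=[pix(w,*blob(w,u/1.25,v/1.25,5),.012)[:2] for u,v in((295,154),(511,159))]
print('holes w',np.round(h,4),np.arctan2(*(h[1]-h[0])[::-1])-np.pi/2)
print('posts w',[np.round(pix(w,u/1.25,v/1.25,.085)[:2],4) for u,v in((275,200),(531,208))])
E
```

```text
top 126 (array([0.57953618, 0.04878576, 0.07340714]), np.float64(0.0002827073785392495)) [[305.19750796 199.81957615]]
w 75 (array([0.57804077, 0.04946209, 0.0732376 ]), np.float64(0.00013485740535813806)) [[318.49282322 213.85676513]]
holes top [[ 0.6938  0.158 ]
 [ 0.6888 -0.0664]
 [ 0.4656 -0.0641]
 [ 0.4683  0.1626]] [0.57911113 0.04753768]
yaws [np.float64(-0.020516589690320546), np.float64(-0.010591829380099858)] [np.float64(-0.022326599179427253), np.float64(-0.012062202611097916)]
holes w [[ 0.4631 -0.06  ]
 [ 0.4684  0.1642]] -0.02346679750342484
posts w [array([ 0.4999, -0.064 ]), array([0.5074, 0.1677])]
```

Request:
{"op": "step_arm", "data": {"deltas": [[[0, 0, 0, 0.09, -0.417, 0.06, 100], [0, 0, 0, 0.09, -0.417, 0.06, 100], [0, 0, 0, 0.09, -0.417, 0.06, 100], [0, 0, 0, 0.09, -0.417, 0.06, 100], [0, 0, 0, 0.09, -0.417, 0.06, 100], [0, 0, 0, 0.09, -0.417, 0.06, 100], [0, 0, 0, 0.09, -0.417, 0.06, 100], [0, 0, 0, 0.09, -0.417, 0.06, 100], [0, 0, 0, 0.09, -0.417, 0.06, 100], [0, 0, 0, 0.09, -0.417, 0.06, 100], [0, 0, 0, 0.09, -0.417, 0.06, 100]]]}}

```text
time: 3.58
ee_pos: [0.4203, -0.3691, 0.2689]
eef_rot: [-0.001, 1.0, 0.001, 0.001]
ft_force: [0.6, -0.5, 0.4]
width: 0.087
grip_force: 0.0
```

```bash
python3 - <<'E'
from h import *
import pickle
c=cam('wrist');pickle.dump(c,open('w2.pkl','wb'))
s=readout.read_state();print(s['ee_pos'],s['eef_rot'],s['joint_positions'])
a=np.clip(c['img'][:,:,::-1].astype(float)*1.5,0,255).astype('uint8')
cv2.imwrite('pics/w2b.png',cv2.resize(a[0:300,140:500],(720,600),interpolation=2))
E
```

```text
[ 0.42022225 -0.36925485  0.26890395] [-8.96360021e-04  9.99999246e-01  6.95619477e-04  4.69047514e-04] [-0.10667091  0.2193215   0.87508947  1.63990386 -0.17320464  1.36312235
  2.36515888]
```

View pics/w2b.png

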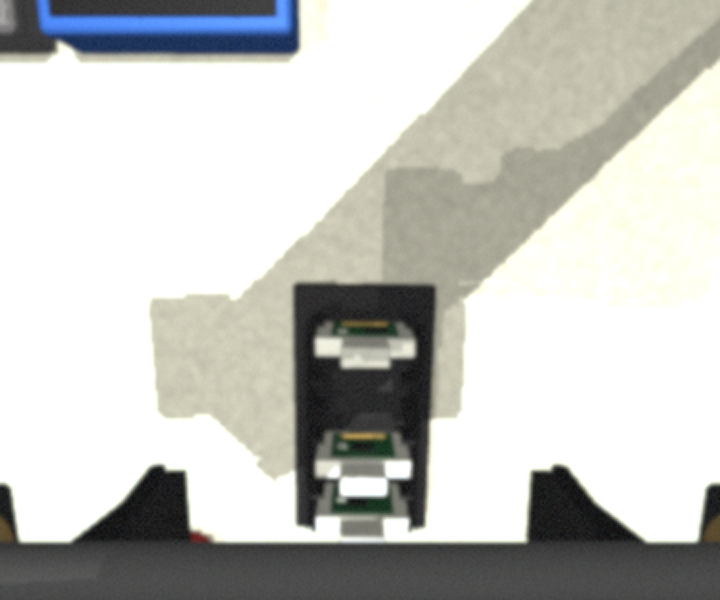

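The wrist crop of the rack shows tab tops at about (366,357) and (363,486). The third tab is hidden behind the gripper at the bottom edge, and rack corners are at (295,285) and (435,287).

```bash
python3 - <<'E'
from h import *
import pickle
w=pickle.load(open('w2.pkl','rb'));q=lambda u,v,z:np.round(pix(w,140+u/2,v/2,z)[:2],4)
print('tabs',q(366,357,.082),q(363,486,.082))
print('shoulders1',q(315,344,.058),q(415,344,.058),'2',q(315,467,.058),q(411,467,.058),'3',q(315,524,.058),q(410,524,.058))
print('rack',q(295,285,.004),q(435,287,.004),q(297,524,.004),q(425,524,.004))
print(proj(w,[[.4207,-.369,.082],[.4887,-.369,.082]])*2-[280,0])
E
```

```text
tabs [ 0.4197 -0.3648] [ 0.4875 -0.3661]
shoulders1 [ 0.4181 -0.391 ] [ 0.4181 -0.339 ] 2 [ 0.4866 -0.3921] [ 0.4866 -0.3395] 3 [ 0.5209 -0.3927] [ 0.5209 -0.3393]
rack [ 0.3939 -0.4055] [ 0.395  -0.3233] [ 0.5477 -0.4079] [ 0.5477 -0.325 ]
[[357.38747414 359.08472798]
 [357.27426862 488.08745189]]
```

```bash
python3 - <<'E'
from h import *
p0=[.42,-.37,.269]
print(go([.4195,-.3655,.14],-.018),go([.4195,-.3655,.083],-.018))
E
```

```text
[0.0014, 0.0009, 0.0198, 0.0008, 0.0036, 0.1289] [0.0014, 0.0009, 0.0198, 0.0009, 0.0035, 0.1859]
```

Request:
{"op": "step_arm", "data": {"deltas": [[[0.0014, 0.0009, 0.0198, 0.001, 0.0036, 0.06, 60], [0.0014, 0.0009, 0.0198, 0.001, 0.0036, 0.12, 60], [0.0014, 0.0009, 0.0198, 0.001, 0.0036, 0.13, 60], [0.0014, 0.0009, 0.0198, 0.001, 0.0036, 0.13, 60], [0.0014, 0.0009, 0.0198, 0.001, 0.0036, 0.15, 60], [0.0014, 0.0009, 0.0198, 0.001, 0.0036, 0.17, 60], [0.0014, 0.0009, 0.0198, 0.001, 0.0036, 0.185, 60], [0.0014, 0.0009, 0.0198, 0.001, 0.0036, 0.185, 60], [0.0014, 0.0009, 0.0198, 0.001, 0.0036, 0.185, 0], [0.0014, 0.0009, 0.0198, 0.001, 0.0036, 0.185, 0], [0.0014, 0.0009, 0.0198, 0.001, 0.0036, 0.185, 0], [0.0014, 0.0009, 0.0198, 0.001, 0.0036, 0.185, 0], [0.0014, 0.0009, 0.0198, 0.001, 0.0036, 0.185, 0], [0.0014, 0.0009, 0.0198, 0.001, 0.0036, 0.185, 0]]], "squeeze": 40}}

```text
time: 5.38
ee_pos: [0.4189, -0.3664, 0.0839]
eef_rot: [0.01, 1.0, -0.0, -0.0]
ft_force: [0.9, 1.1, 4.2]
width: 0.0235
grip_force: 40.0
```

```bash
python3 - <<'E'
from h import *
for p in([.4195,-.3655,.25],[.6203,.0472,.25],[.6203,.0472,.18]): print(go(p,-.018))
E
```

```text
[-0.0004, -0.0003, -0.0017, -0.0006, 0.0008, -0.1661]
[-0.0004, -0.0003, -0.0017, -0.1932, 0.4174, -0.1663]
[-0.0004, -0.0003, -0.0017, -0.1932, 0.4174, -0.0963]
```

Request:
{"op": "step_arm", "data": {"deltas": [[[0, 0, 0, 0, 0, -0.03, 0], [0, 0, 0, 0, 0, -0.07, 0], [0, 0, 0, 0, 0, -0.12, 0], [0, 0, 0, 0, 0, -0.166, 0], [0, 0, 0, -0.02, 0.05, -0.166, 0], [0, 0, 0, -0.193, 0.417, -0.166, 0], [0, 0, 0, -0.193, 0.417, -0.166, 0], [0, 0, 0, -0.193, 0.417, -0.166, 0], [0, 0, 0, -0.193, 0.417, -0.166, 0], [0, 0, 0, -0.193, 0.417, -0.166, 0], [0, 0, 0, -0.193, 0.417, -0.166, 0], [0, 0, 0, -0.193, 0.417, -0.166, 0], [0, 0, 0, -0.193, 0.417, -0.166, 0], [0, 0, 0, -0.193, 0.417, -0.166, 0], [0, 0, 0, -0.193, 0.417, -0.166, 0], [0, 0, 0, -0.193, 0.417, -0.166, 0], [0, 0, 0, -0.193, 0.417, -0.13, 0], [0, 0, 0, -0.193, 0.417, -0.096, 0], [0, 0, 0, -0.193, 0.417, -0.096, 0]]], "squeeze": 40}}

```text
time: 7.75
ee_pos: [0.6184, 0.0465, 0.1774]
eef_rot: [0.01, 1.0, -0.001, -0.002]
ft_force: [0.3, -0.1, 0.1]
width: 0.0231
grip_force: 40.0
```

```bash
python3 - <<'E'
from h import *
import pickle
print(readout.read_state()['ee_pos'])
o=[]
for n in('scene','top','wrist'):
    c=cam(n);pickle.dump(c,open(n+'3.pkl','wb'));a=np.clip(c['img'][:,:,::-1].astype(float)*1.6,0,255).astype('uint8')
    u,v=proj(c,[[.58,.048,.1]])[0].astype(int)
    if n=='wrist': u,v=320,150;h=140
    else: h=60
    o.append(cv2.resize(a[max(v-h,0):v+h,u-h:u+h],(260,260) if n!='scene' else (520,520),interpolation=2))
I=np.zeros((520,780,3),'uint8');I[:,:520]=o[0];I[:260,520:]=o[1];I[260:,520:]=o[2];cv2.imwrite('pics/v3.png',I)
E
```

```text
[0.61837537 0.04647026 0.1773672 ]
```

View pics/v3.png

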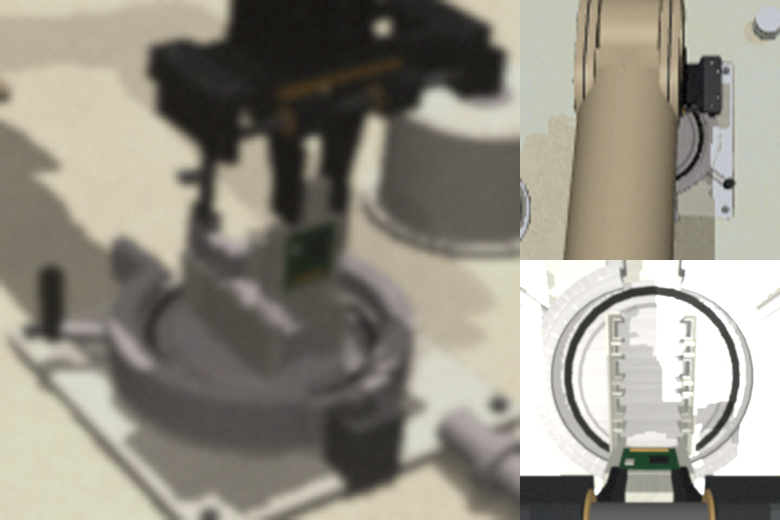

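The wrist view (right, bottom) shows the guides and the module held above slot 3. I'll fit the seal from this closer view and enlarge the module region.

```bash
python3 - <<'E'
from h import *
import pickle
c=pickle.load(open('wrist3.pkl','rb'))
P=darkring(c,[.578,.049],.040,.062,.085);P=P[P[:,0]<.605];print(len(P),circ(P))
P=darkring(c,circ(P)[0][:2],.040,.066,.081);P=P[P[:,0]<.605];print(len(P),circ(P))
# predicted slot outlines
f,_=circ(P)
a=np.clip(c['img'][:,:,::-1].astype(float)*1.2,0,255).astype('uint8')
a=cv2.resize(a[130:290,220:420],(800,640),interpolation=2)[:600]
cv2.imwrite('pics/v4.png',a)
yaw=-.018;M=np.array([[np.cos(yaw),-np.sin(yaw)],[np.sin(yaw),np.cos(yaw)]])
for X in(-.042,.042):
  for y in(-.028,.028):
    w=M@[X,y]+f[:2];print(X,y,np.round((proj(c,[[*w,.087]])[0]-[220,130])*4))
t=readout.read_state()
T=R.from_quat(t['eef_rot']);base=np.array(t['ee_pos'])+T.apply([0,0,.0759-0])
for y in(-.026,.026):
  for x in (-.005,.005): print('bottom',np.round((proj(c,[base+T.apply([x,y,0])])[0]-[220,130])*4))
E
```

```text
78 (array([0.57765099, 0.04967966, 0.07328949]), np.float64(0.000119070834936937))
78 (array([0.57766952, 0.04961122, 0.07325031]), np.float64(9.398177947096501e-05))
-0.042 -0.028 [ 236. -187.]
-0.042 0.028 [ 582. -188.]
0.042 -0.028 [252. 309.]
0.042 0.028 [566. 308.]
bottom [241. 377.]
bottom [239. 320.]
bottom [553. 376.]
bottom [554. 319.]
```

View pics/v4.png

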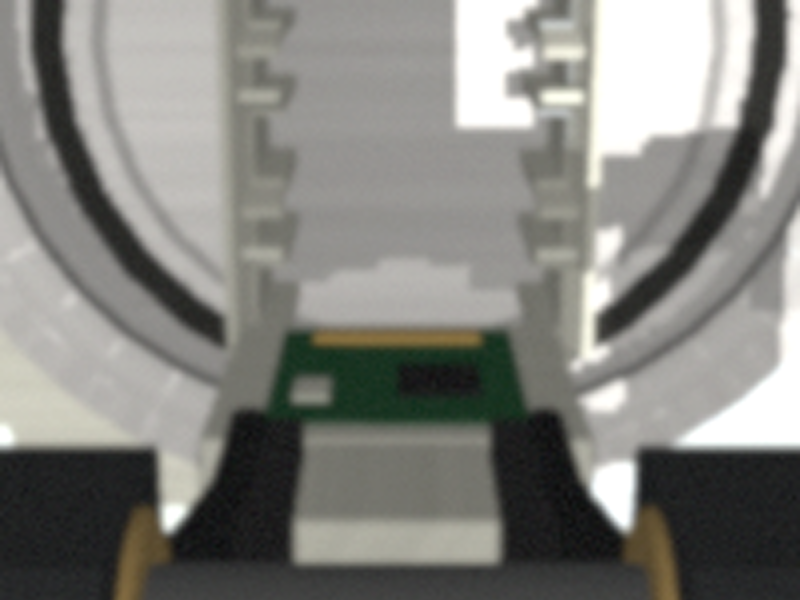

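The enlarged wrist view shows the guides centred on column 409 and the held module on column 397, about 2 mm off toward −y. The slot 2 mouth lies between rows 97 and 213. I'll shift 2 mm in +y and 1.5 mm in +x, then lower gently.

Request:
{"op": "step_arm", "data": {"deltas": [[[0, 0, 0, -0.0015, 0.0022, 0, 0], [0, 0, 0, -0.0015, 0.0022, 0.004, 0], [0, 0, 0, -0.0015, 0.0022, 0.008, 0], [0, 0, 0, -0.0015, 0.0022, 0.012, 0], [0, 0, 0, -0.0015, 0.0022, 0.016, 0], [0, 0, 0, -0.0015, 0.0022, 0.02, 0], [0, 0, 0, -0.0015, 0.0022, 0.024, 0], [0, 0, 0, -0.0015, 0.0022, 0.028, 0], [0, 0, 0, -0.0015, 0.0022, 0.028, 0]]]}}

```text
time: 9.02
ee_pos: [0.6208, 0.049, 0.1507]
eef_rot: [0.01, 1.0, -0.0, -0.001]
ft_force: [-2.5, 0.1, -2.8]
width: 0.0236
grip_force: 40.0
```

Request:
{"op": "step_arm", "data": {"deltas": [[[0, 0, 0, 0.0008, 0, 0.004, 0], [0, 0, 0, 0.0008, 0, 0.009, 0], [0, 0, 0, 0.0008, 0, 0.014, 0], [0, 0, 0, 0.0008, 0, 0.019, 0], [0, 0, 0, 0.0008, 0, 0.024, 0], [0, 0, 0, 0.0008, 0, 0.028, 0], [0, 0, 0, 0.0008, 0, 0.029, 0], [0, 0, 0, 0.0008, 0, 0.029, 0]]]}}

```text
time: 10.02
ee_pos: [0.6205, 0.049, 0.1229]
eef_rot: [0.01, 1.0, 0.0, -0.0]
ft_force: [-6.1, -0.8, 6.3]
width: 0.0235
grip_force: 40.0
```

Request:
{"op": "step_arm", "data": {"deltas": [[[0, 0, 0, 0.0005, 0, 0.002, 0], [0, 0, 0, 0.0005, 0, 0.002, 60], [0, 0, 0, 0.0005, 0, 0.0, 60], [0, 0, 0, 0.0005, 0, 0.0, 60], [0, 0, 0, 0.0005, 0, -0.03, 60], [0, 0, 0, 0.0005, 0, -0.08, 60], [0, 0, 0, 0.0005, 0, -0.127, 60], [0, 0, 0, 0.0005, 0, -0.127, 60]]]}}

```text
time: 11.02
ee_pos: [0.6221, 0.0488, 0.2533]
eef_rot: [0.01, 1.0, 0.001, 0.003]
ft_force: [-0.6, -0.5, 0.4]
width: 0.0522
grip_force: 0.0
```

```bash
python3 - <<'E'
from h import *
import pickle
c=cam('wrist');pickle.dump(c,open('w5.pkl','wb'));print(readout.read_state()['ee_pos'])
for p in([.487,-.3665,.25],[.487,-.3665,.14],[.487,-.3665,.083]): print(go(p,-.018))
E
```

```text
[0.62103727 0.0489557  0.25074313]
[0.0004, 0.0023, -0.0018, 0.1258, -0.418, 0.0003]
[0.0004, 0.0023, -0.0018, 0.126, -0.4181, 0.1103]
[0.0004, 0.0023, -0.0018, 0.1262, -0.4181, 0.1673]
```

Request:
{"op": "step_arm", "data": {"deltas": [[[0, 0.002, 0, 0.015, -0.05, 0, 60], [0, 0.002, 0, 0.126, -0.418, 0, 60], [0, 0.002, 0, 0.126, -0.418, 0, 60], [0, 0.002, 0, 0.126, -0.418, 0, 60], [0, 0.002, 0, 0.126, -0.418, 0, 60], [0, 0.002, 0, 0.126, -0.418, 0, 60], [0, 0.002, 0, 0.126, -0.418, 0, 60], [0, 0.002, 0, 0.126, -0.418, 0, 60], [0, 0.002, 0, 0.126, -0.418, 0, 60], [0, 0.002, 0, 0.126, -0.418, 0, 60], [0, 0.002, 0, 0.126, -0.418, 0.05, 60], [0, 0.002, 0, 0.126, -0.418, 0.1, 60], [0, 0.002, 0, 0.126, -0.418, 0.1, 60]]]}}

```text
time: 12.7
ee_pos: [0.4852, -0.3633, 0.1465]
eef_rot: [0.009, 1.0, 0.002, -0.004]
ft_force: [0.3, 0.2, 0.7]
width: 0.0525
grip_force: 0.0
```

```bash
python3 - <<'E'
from h import *
s=readout.read_state();print(s['ee_pos'],s['joint_positions'][6])
print(go([.487,-.3665,.083],-.018))
E
```

```text
[ 0.48521997 -0.36332122  0.14650825] 2.377507761582637
[0.0032, -0.0083, 0.0008, -0.0024, -0.0033, 0.0635]
```

Request:
{"op": "step_arm", "data": {"deltas": [[[0, 0, 0, 0, 0, 0.01, 60], [0, 0, 0, 0, 0, 0.01, 60], [0, 0, 0, 0, 0, 0.01, 60]]]}}

```text
time: 13.08
ee_pos: [0.4864, -0.3668, 0.1409]
eef_rot: [0.01, 1.0, -0.001, -0.001]
ft_force: [0.5, 0.3, 1.1]
width: 0.0522
grip_force: 0.0
```

```bash
python3 - <<'E'
from h import *
s=readout.read_state();print(s['ee_pos'],s['joint_positions'][6])
print(go([.487,-.3665,.083],-.018))
E
```

```text
[ 0.48643101 -0.36678141  0.14091387] 2.383598222990972
[-0.0011, -0.001, -0.0017, -0.0006, 0.0004, 0.0579]
```

Request:
{"op": "step_arm", "data": {"deltas": [[[0, 0, 0, -0.0005, 0, 0.02, 60], [0, 0, 0, -0.0005, 0, 0.04, 60], [0, 0, 0, -0.0005, 0, 0.0575, 60], [0, 0, 0, -0.0005, 0, 0.0575, 60], [0, 0, 0, -0.0005, 0, 0.0575, 0], [0, 0, 0, -0.0005, 0, 0.0575, 0], [0, 0, 0, -0.0005, 0, 0.0575, 0], [0, 0, 0, -0.0005, 0, 0.0575, 0], [0, 0, 0, -0.0005, 0, 0.0575, 0], [0, 0, 0, -0.0005, 0, 0.0575, 0]]], "squeeze": 40}}

```text
time: 14.32
ee_pos: [0.4864, -0.3665, 0.0824]
eef_rot: [0.01, 1.0, -0.0, -0.001]
ft_force: [-0.6, 0.3, 4.6]
width: 0.0235
grip_force: 40.0
```

```bash
python3 - <<'E'
from h import *
for p in([.487,-.3665,.25],[.5642,.0502,.25],[.5642,.0502,.18]): print(go(p,-.018))
E
```

```text
[-0.0005, -0.0022, -0.0017, -0.0002, -0.0, -0.1676]
[-0.0005, -0.0022, -0.0017, -0.0692, 0.4181, -0.1679]
[-0.0005, -0.0022, -0.0017, -0.0693, 0.4182, -0.0979]
```

Request:
{"op": "step_arm", "data": {"deltas": [[[0, 0, 0, 0, 0, -0.03, 0], [0, 0, 0, 0, 0, -0.07, 0], [0, 0, 0, 0, 0, -0.12, 0], [0, 0, 0, 0, 0, -0.168, 0], [0, -0.001, 0, -0.01, 0.05, -0.168, 0], [0, -0.001, 0, -0.0692, 0.418, -0.168, 0], [0, -0.001, 0, -0.0692, 0.418, -0.168, 0], [0, -0.001, 0, -0.0692, 0.418, -0.168, 0], [0, -0.001, 0, -0.0692, 0.418, -0.168, 0], [0, -0.001, 0, -0.0692, 0.418, -0.168, 0], [0, -0.001, 0, -0.0692, 0.418, -0.168, 0], [0, -0.001, 0, -0.0692, 0.418, -0.168, 0], [0, -0.001, 0, -0.0692, 0.418, -0.168, 0], [0, -0.001, 0, -0.0692, 0.418, -0.168, 0], [0, -0.001, 0, -0.0692, 0.418, -0.168, 0], [0, -0.001, 0, -0.0692, 0.418, -0.13, 0], [0, -0.001, 0, -0.0692, 0.418, -0.096, 0], [0, -0.001, 0, -0.0692, 0.418, -0.096, 0], [0, -0.001, 0, -0.0692, 0.418, -0.096, 0], [0, -0.001, 0, -0.0692, 0.418, -0.096, 0]]]}}

```text
time: 16.82
ee_pos: [0.5648, 0.05, 0.1794]
eef_rot: [0.01, 1.0, 0.0, 0.0]
ft_force: [-0.1, 0.6, -0.5]
width: 0.0236
grip_force: 40.0
```

```bash
python3 - <<'E'
from h import *
print(go([.5638,.0500,.18],-.018))
E
```

```text
[0.0004, 0.0006, -0.0021, 0.001, -0.0001, -0.0006]
```

Still held at 23.6 mm and on line. I'll shift −0.8 mm in x and insert.

Request:
{"op": "step_arm", "data": {"deltas": [[[0, 0, 0, 0.0008, 0, 0.004, 0], [0, 0, 0, 0.0008, 0, 0.008, 0], [0, 0, 0, 0.0008, 0, 0.012, 0], [0, 0, 0, 0.0008, 0, 0.016, 0], [0, 0, 0, 0.0008, 0, 0.02, 0], [0, 0, 0, 0.0008, 0, 0.024, 0], [0, 0, 0, 0.0008, 0, 0.028, 0], [0, 0, 0, 0.0008, 0, 0.03, 0]]]}}

```text
time: 17.82
ee_pos: [0.563, 0.0501, 0.1475]
eef_rot: [0.01, 1.0, -0.0, -0.001]
ft_force: [-0.2, -0.2, -1.0]
width: 0.0233
grip_force: 40.0
```

Request:
{"op": "step_arm", "data": {"deltas": [[[0, 0, 0, 0, 0, 0.006, 0], [0, 0, 0, 0, 0, 0.012, 0], [0, 0, 0, 0, 0, 0.018, 0], [0, 0, 0, 0, 0, 0.023, 0], [0, 0, 0, 0, 0, 0.027, 0], [0, 0, 0, 0, 0, 0.028, 0], [0, 0, 0, 0, 0, 0.028, 0]]]}}

```text
time: 18.7
ee_pos: [0.5639, 0.0501, 0.1213]
eef_rot: [0.01, 1.0, 0.0, 0.0]
ft_force: [-4.3, -0.4, 13.7]
width: 0.0235
grip_force: 40.0
```

Request:
{"op": "step_arm", "data": {"deltas": [[[0, 0, 0, 0, 0, 0, 60], [0, 0, 0, 0, 0, -0.001, 60], [0, 0, 0, 0, 0, -0.002, 60], [0, 0, 0, 0, 0, -0.04, 60], [0, 0, 0, 0, 0, -0.09, 60], [0, 0, 0, 0, 0, -0.129, 60], [0, 0, 0, 0, 0, -0.129, 60], [0, 0, 0, 0, 0, -0.129, 60], [0, 0, 0, 0, 0, -0.129, 60]]]}}

```text
time: 19.82
ee_pos: [0.5627, 0.0502, 0.2475]
eef_rot: [0.01, 1.0, -0.0, -0.002]
ft_force: [0.3, 0.5, 0.1]
width: 0.0523
grip_force: 0.0
```

```bash
python3 - <<'E'
from h import *
import pickle
c=cam('wrist');pickle.dump(c,open('w6.pkl','wb'));print(readout.read_state()['ee_pos'])
for p in([.521,-.367,.25],[.521,-.367,.14],[.521,-.367,.083]): print(go(p,-.018))
E
```

```text
[0.56271819 0.05015272 0.2476133 ]
[-0.001, -0.0036, -0.0017, 0.0335, -0.4179, -0.0018]
[-0.001, -0.0036, -0.0017, 0.0331, -0.4178, 0.1082]
[-0.001, -0.0036, -0.0017, 0.0329, -0.4177, 0.1652]
```

Request:
{"op": "step_arm", "data": {"deltas": [[[0, -0.002, 0, 0.005, -0.05, 0, 60], [0, -0.002, 0, 0.0335, -0.418, 0, 60], [0, -0.002, 0, 0.0335, -0.418, 0, 60], [0, -0.002, 0, 0.0335, -0.418, 0, 60], [0, -0.002, 0, 0.0335, -0.418, 0, 60], [0, -0.002, 0, 0.0335, -0.418, 0, 60], [0, -0.002, 0, 0.0335, -0.418, 0, 60], [0, -0.002, 0, 0.0335, -0.418, 0, 60], [0, -0.002, 0, 0.0335, -0.418, 0, 60], [0, -0.002, 0, 0.0335, -0.418, 0, 60], [0, -0.002, 0, 0.0335, -0.418, 0.05, 60], [0, -0.002, 0, 0.0335, -0.418, 0.1, 60], [0, -0.002, 0, 0.0335, -0.418, 0.11, 60], [0, -0.002, 0, 0.0335, -0.418, 0.11, 60], [0, -0.002, 0, 0.0335, -0.418, 0.11, 60]]]}}

```text
time: 21.75
ee_pos: [0.5223, -0.3677, 0.1413]
eef_rot: [0.01, 1.0, -0.001, 0.002]
ft_force: [-0.2, -0.2, -0.6]
width: 0.0525
grip_force: 0.0
```

```bash
python3 - <<'E'
from h import *
s=readout.read_state();print(s['ee_pos'],s['joint_positions'][6])
print(go([.5208,-.367,.083],-.018))
E
```

```text
[ 0.5223247  -0.36768486  0.14129614] 2.374297332157917
[-0.0018, 0.003, -0.0013, 0.0017, 0.0008, 0.0583]
```

Request:
{"op": "step_arm", "data": {"deltas": [[[0, 0.002, 0, 0.0016, 0.0007, 0.02, 60], [0, 0.002, 0, 0.0016, 0.0007, 0.04, 60], [0, 0.002, 0, 0.0016, 0.0007, 0.0575, 60], [0, 0.002, 0, 0.0016, 0.0007, 0.0575, 60], [0, 0.002, 0, 0.0016, 0.0007, 0.0575, 60], [0, 0.002, 0, 0.0016, 0.0007, 0.0575, 0], [0, 0.002, 0, 0.0016, 0.0007, 0.0575, 0], [0, 0.002, 0, 0.0016, 0.0007, 0.0575, 0], [0, 0.002, 0, 0.0016, 0.0007, 0.0575, 0], [0, 0.002, 0, 0.0016, 0.0007, 0.0575, 0], [0, 0.002, 0, 0.0016, 0.0007, 0.0575, 0]]], "squeeze": 40}}

```text
time: 23.12
ee_pos: [0.5198, -0.3665, 0.0816]
eef_rot: [0.01, 1.0, -0.0, -0.001]
ft_force: [-0.1, 0.8, 1.8]
width: 0.0236
grip_force: 40.0
```

```bash
python3 - <<'E'
from h import *
for p in([.5208,-.367,.25],[.5358,.0505,.25],[.5358,.0505,.18]): print(go(p,-.018))
E
```

```text
[-0.0004, -0.0015, -0.0018, -0.0008, -0.0006, -0.1684]
[-0.0004, -0.0015, -0.0018, -0.0075, 0.4171, -0.1685]
[-0.0004, -0.0015, -0.0018, -0.0076, 0.4172, -0.0985]
```

Request:
{"op": "step_arm", "data": {"deltas": [[[0, 0, 0, 0, 0, -0.03, 0], [0, 0, 0, 0, 0, -0.07, 0], [0, 0, 0, 0, 0, -0.12, 0], [0, 0, 0, 0, 0, -0.168, 0], [0, -0.001, 0, -0.001, 0.05, -0.168, 0], [0, -0.001, 0, -0.0072, 0.4171, -0.168, 0], [0, -0.001, 0, -0.0072, 0.4171, -0.168, 0], [0, -0.001, 0, -0.0072, 0.4171, -0.168, 0], [0, -0.001, 0, -0.0072, 0.4171, -0.168, 0], [0, -0.001, 0, -0.0072, 0.4171, -0.168, 0], [0, -0.001, 0, -0.0072, 0.4171, -0.168, 0], [0, -0.001, 0, -0.0072, 0.4171, -0.168, 0], [0, -0.001, 0, -0.0072, 0.4171, -0.168, 0], [0, -0.001, 0, -0.0072, 0.4171, -0.168, 0], [0, -0.001, 0, -0.0072, 0.4171, -0.168, 0], [0, -0.001, 0, -0.0072, 0.4171, -0.13, 0], [0, -0.001, 0, -0.0072, 0.4171, -0.096, 0], [0, -0.001, 0, -0.0072, 0.4171, -0.096, 0], [0, -0.001, 0, -0.0072, 0.4171, -0.096, 0], [0, -0.001, 0, -0.0072, 0.4171, -0.096, 0]]]}}

```text
time: 25.62
ee_pos: [0.5362, 0.0504, 0.1789]
eef_rot: [0.01, 1.0, 0.0, 0.001]
ft_force: [-0.0, 0.1, -1.1]
width: 0.0235
grip_force: 40.0
```

```bash
python3 - <<'E'
from h import *
print(go([.535,.0505,.18],-.018))
E
```

```text
[0.0005, 0.0015, -0.002, 0.0012, 0.0, -0.0011]
```

Request:
{"op": "step_arm", "data": {"deltas": [[[0, 0, 0, 0.001, 0, 0.004, 0], [0, 0, 0, 0.001, 0, 0.008, 0], [0, 0, 0, 0.001, 0, 0.012, 0], [0, 0, 0, 0.001, 0, 0.016, 0], [0, 0, 0, 0.001, 0, 0.02, 0], [0, 0, 0, 0.001, 0, 0.024, 0], [0, 0, 0, 0.001, 0, 0.028, 0], [0, 0, 0, 0.001, 0, 0.03, 0]]]}}

```text
time: 26.62
ee_pos: [0.5342, 0.0505, 0.147]
eef_rot: [0.01, 1.0, -0.0, -0.0]
ft_force: [-0.2, 0.7, -0.5]
width: 0.024
grip_force: 40.0
```

Request:
{"op": "step_arm", "data": {"deltas": [[[0, 0, 0, 0, 0, 0.006, 0], [0, 0, 0, 0, 0, 0.012, 0], [0, 0, 0, 0, 0, 0.018, 0], [0, 0, 0, 0, 0, 0.023, 0], [0, 0, 0, 0, 0, 0.027, 0], [0, 0, 0, 0, 0, 0.029, 0], [0, 0, 0, 0, 0, 0.029, 0]]]}}

```text
time: 27.5
ee_pos: [0.5354, 0.0505, 0.1204]
eef_rot: [0.01, 1.0, 0.0, 0.001]
ft_force: [-6.1, -1.3, 19.9]
width: 0.0235
grip_force: 40.0
```

Request:
{"op": "step_arm", "data": {"deltas": [[[0, 0, 0, 0, 0, -0.001, 60], [0, 0, 0, 0, 0, -0.001, 60], [0, 0, 0, 0, 0, -0.002, 60], [0, 0, 0, 0, 0, -0.04, 60], [0, 0, 0, 0, 0, -0.09, 60], [0, 0, 0, 0, 0, -0.14, 60], [0, 0, 0, 0.0, 0, -0.18, 60], [0, 0, 0, 0.01, 0, -0.18, 60], [0, 0, 0, 0.01, 0, -0.18, 60], [0, 0, 0, 0.01, 0, -0.18, 60]]]}}

```text
time: 28.75
ee_pos: [0.5239, 0.0508, 0.2972]
eef_rot: [0.01, 1.0, -0.0, -0.001]
ft_force: [-0.6, -0.9, -0.1]
width: 0.0523
grip_force: 0.0
```

```bash
python3 - <<'E'
from h import *
import pickle
c=cam('wrist');pickle.dump(c,open('w7.pkl','wb'));print(readout.read_state()['ee_pos'])
a=np.clip(c['img'][:,:,::-1].astype(float)*1.1,0,255).astype('uint8')
cv2.imwrite('pics/w7.png',cv2.resize(a[0:300,160:560],(800,600),interpolation=2))
P=darkring(c,[.578,.049],.040,.066,.081);P=P[P[:,0]<.59];print(len(P),circ(P))
E
```

```text
[0.52405038 0.05077914 0.29725094]
69 (array([0.57803543, 0.04948043, 0.07323635]), np.float64(0.00013713458501030118))
```

View pics/w7.png

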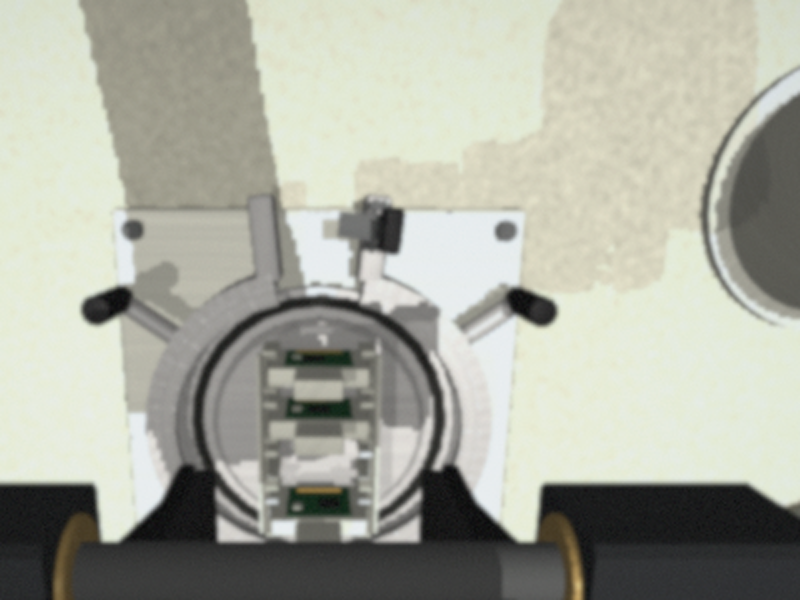

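All three modules are in the guides. The post tops are at (97,309) for the right and (541,311) for the left, and the latch pad is at (392,229).

```bash
cat >> h.py <<'E'
ST=np.array([.578,.0495]);YW=-.018
def W(x,y): c,s=np.cos(YW),np.sin(YW);return ST+np.array([c*x-s*y,s*x+c*y])
def loc(p): c,s=np.cos(YW),np.sin(YW);d=np.array(p)-ST;return np.array([c*d[0]+s*d[1],-s*d[0]+c*d[1]])
A0=np.arctan2(.099,.182)
def post(side,ang): a=A0+ang;return W(.098-.207*np.cos(a),side*.207*np.sin(a))
def ang(side,p): q=loc(p);return np.arctan2(side*q[1],.098-q[0])-A0,np.hypot(q[1],.098-q[0])
E
python3 - <<'E'
from h import *
import pickle
w=pickle.load(open('w7.pkl','rb'));q=lambda u,v,z:pix(w,160+u/2,v/2,z)[:2]
for s,u,v in((-1,97,309),(1,541,311)): p=q(u,v,.085);print(s,p,ang(s,p))
p=q(392,229,.12);print('pad',loc(p))
hs=[q(133,230,.012),q(506,230,.012)];print(hs,np.arctan2(*(hs[1]-hs[0])[::-1])-np.pi/2)
for s in(1,-1):
  for a in(0,.1,.65): print(s,a,post(s,a))
E
```

```text
-1 [ 0.5004957  -0.06258012] (np.float64(0.08100991654961859), np.float64(0.2072820651453071))
1 [0.5062673  0.16611145] (np.float64(0.09284660496783587), np.float64(0.20692154936541243))
pad [-0.116323    0.03375615]
[array([ 0.46356972, -0.05951222]), array([0.46823776, 0.16531547])] -0.02075976476230257
1 0 [0.4959551  0.14990531]
1 0.1 [0.50705439 0.16736781]
1 0.65 [0.59449735 0.23802247]
-1 0 [ 0.49239445 -0.04788728]
-1 0.1 [ 0.50285804 -0.06573795]
-1 0.65 [ 0.58770132 -0.1394941 ]
```

```bash
cat >> h.py <<'E'
def arc(side,a0,a1,n,yaw,z,off=(0,0)):
    """shifts in tool axes from the post at a0 along to a1 for tool at yaw"""
    Rt=R.from_euler('z',yaw)*R.from_quat([0,1,0,0]);p0=post(side,a0)
    return [np.round(Rt.inv().apply(np.r_[post(side,a)-p0,0]),4)[:2].tolist() for a in np.linspace(a0,a1,n+1)[1:]]
E
python3 - <<'E'
from h import *
print(go([.5063,.1661,.16],-.87))
print(arc(1,.093,.70,10,-.87,.088))
E
```

```text
[-0.002, -0.0019, 0.8503, 0.0197, 0.1151, 0.1372]
[[0.0029, 0.0122], [0.005, 0.0246], [0.0064, 0.0371], [0.007, 0.0496], [0.0068, 0.0622], [0.0059, 0.0747], [0.0042, 0.0872], [0.0018, 0.0995], [-0.0014, 0.1117], [-0.0053, 0.1236]]
```

Request:
{"op": "step_arm", "data": {"deltas": [[[0, 0, 0.18, 0.01, 0.06, 0, 60], [0, 0, 0.36, 0.0197, 0.115, 0, 60], [0, 0, 0.54, 0.0197, 0.115, 0.03, 60], [0, 0, 0.72, 0.0197, 0.115, 0.07, 60], [0, 0, 0.85, 0.0197, 0.115, 0.11, 60], [0, 0, 0.85, 0.0197, 0.115, 0.137, 60], [0, 0, 0.85, 0.0197, 0.115, 0.137, 60], [0, 0, 0.85, 0.0197, 0.115, 0.137, 60], [0, 0, 0.85, 0.0197, 0.115, 0.137, 60]]], "squeeze": 20}}

```text
time: 29.92
ee_pos: [0.5076, 0.1663, 0.1625]
eef_rot: [0.421, 0.907, 0.001, 0.0]
ft_force: [0.1, -0.3, -0.6]
width: 0.0522
grip_force: 0.0
```

```bash
python3 - <<'E'
from h import *
print(readout.read_state()['joint_positions'])
print(go([.5063,.1661,.088],-.87))
E
```

```text
[-0.939149    0.21192057  0.60768032  1.83587521 -0.13341106  1.13322159
  0.41562767]
[0.0012, 0.0, 0.0002, 0.0007, -0.0012, 0.0745]
```

Request:
{"op": "step_arm", "data": {"deltas": [[[0, 0, 0, 0, -0.001, 0.03, 60], [0, 0, 0, 0, -0.001, 0.06, 60], [0, 0, 0, 0, -0.001, 0.0725, 60], [0, 0, 0, 0, -0.001, 0.0725, 60], [0, 0, 0, 0, -0.001, 0.0725, 0], [0, 0, 0, 0, -0.001, 0.0725, 0], [0, 0, 0, 0, -0.001, 0.0725, 0], [0, 0, 0, 0, -0.001, 0.0725, 0], [0, 0, 0, 0, -0.001, 0.0725, 0], [0, 0, 0, 0, -0.001, 0.0725, 0]]], "squeeze": 20}}

```text
time: 31.18
ee_pos: [0.5062, 0.1654, 0.089]
eef_rot: [0.421, 0.907, -0.0, -0.0]
ft_force: [0.5, 0.4, 1.3]
width: 0.0155
grip_force: 20.0
```

Post gripped (15.5 mm). I'll swing it open along the arc.

Request:
{"op": "step_arm", "data": {"deltas": [[[0, 0, 0, 0.0029, 0.0122, 0, 0], [0, 0, 0, 0.005, 0.0246, 0, 0], [0, 0, 0, 0.0064, 0.0371, 0, 0], [0, 0, 0, 0.007, 0.0496, 0, 0], [0, 0, 0, 0.0068, 0.0622, 0, 0], [0, 0, 0, 0.0059, 0.0747, 0, 0], [0, 0, 0, 0.0042, 0.0872, 0, 0], [0, 0, 0, 0.0018, 0.0995, 0, 0], [0, 0, 0, -0.0014, 0.1117, 0, 0], [0, 0, 0, -0.0053, 0.1236, 0, 0], [0, 0, 0, -0.0053, 0.1236, 0, 0], [0, 0, 0, -0.0053, 0.1236, 0, 0]]]}}

```text
time: 32.67
ee_pos: [0.604, 0.2408, 0.0886]
eef_rot: [0.421, 0.907, -0.0, -0.0]
ft_force: [-0.0, 0.2, -1.2]
width: 0.0153
grip_force: 20.0
```

```bash
python3 - <<'E'
from h import *
p=readout.read_state()['ee_pos'];print(ang(1,p[:2]))
print(go([.5005,-.0626,.20],.87),go(np.r_[p[:2],.2],-.87))
E
```

```text
(np.float64(0.6978385952706172), np.float64(0.20607740023211818))
[-0.0006, -0.0006, -1.7399, -0.1652, -0.2749, -0.1112] [-0.0008, 0.0001, 0.0001, -0.0, -0.0001, -0.1114]
```

Request:
{"op": "step_arm", "data": {"deltas": [[[0, 0, 0, 0, 0, 0, 60], [0, 0, 0, 0, 0, 0, 60], [0, 0, 0, 0, 0, -0.05, 60], [0, 0, 0, 0, 0, -0.11, 60], [0, 0, -0.2, -0.02, -0.03, -0.112, 60], [0, 0, -0.4, -0.04, -0.07, -0.112, 60], [0, 0, -0.6, -0.06, -0.11, -0.112, 60], [0, 0, -0.8, -0.08, -0.15, -0.112, 60], [0, 0, -1.0, -0.1, -0.18, -0.112, 60], [0, 0, -1.2, -0.12, -0.21, -0.112, 60], [0, 0, -1.4, -0.14, -0.24, -0.112, 60], [0, 0, -1.6, -0.155, -0.26, -0.112, 60], [0, 0, -1.74, -0.1652, -0.2749, -0.112, 60], [0, 0, -1.74, -0.1652, -0.2749, -0.09, 60], [0, 0, -1.74, -0.1652, -0.2749, -0.07, 60], [0, 0, -1.74, -0.1652, -0.2749, -0.07, 60], [0, 0, -1.74, -0.1652, -0.2749, -0.07, 60]]]}}

```text
time: 34.8
ee_pos: [0.5008, -0.0626, 0.1597]
eef_rot: [-0.421, 0.907, -0.0, 0.0]
ft_force: [0.4, -0.1, -0.1]
width: 0.0523
grip_force: 0.0
```

```bash
python3 - <<'E'
from h import *
print(readout.read_state()['joint_positions'])
print(go([.5005,-.0626,.088],.87))
print(arc(-1,.081,.70,10,.87,.088))
E
```

```text
[-0.47379114  0.13725626  0.55071723  1.90831656 -0.07944309  1.11715267
  2.54842602]
[-0.0003, -0.0001, 0.0, 0.0002, 0.0003, 0.0717]
[[0.0035, -0.0123], [0.0063, -0.0248], [0.0082, -0.0375], [0.0094, -0.0502], [0.0098, -0.0631], [0.0094, -0.0759], [0.0082, -0.0886], [0.0062, -0.1013], [0.0034, -0.1138], [-0.0001, -0.1261]]
```

Request:
{"op": "step_arm", "data": {"deltas": [[[0, 0, 0.18, 0, 0, 0, 60], [0, 0, 0.36, 0, 0, 0, 60], [0, 0, 0.54, 0, 0, 0.01, 60], [0, 0, 0.6, 0, 0, 0.03, 60], [0, 0, 0.6, 0, 0, 0.05, 60], [0, 0, 0.6, 0, 0, 0.0715, 60], [0, 0, 0.6, 0, 0, 0.0715, 60], [0, 0, 0.6, 0, 0, 0.0715, 0], [0, 0, 0.6, 0, 0, 0.0715, 0], [0, 0, 0.6, 0, 0, 0.0715, 0], [0, 0, 0.6, 0, 0, 0.0715, 0], [0, 0, 0.6, 0, 0, 0.0715, 0], [0, 0, 0.6, 0, 0, 0.0715, 0]]], "squeeze": 20}}

```text
time: 36.42
ee_pos: [0.5005, -0.0626, 0.0875]
eef_rot: [-0.135, 0.991, -0.0, -0.0]
ft_force: [-0.8, -0.6, 2.9]
width: 0.0154
grip_force: 20.0
```

```bash
python3 - <<'E'
from h import *
print(readout.read_state()['joint_positions'][6])
print(arc(-1,.081,.70,10,.27,.088))
E
```

```text
2.0177745331684545
[[-0.0041, -0.0122], [-0.0089, -0.024], [-0.0144, -0.0356], [-0.0206, -0.0468], [-0.0275, -0.0576], [-0.0351, -0.0679], [-0.0433, -0.0778], [-0.0521, -0.0871], [-0.0614, -0.0959], [-0.0713, -0.104]]
```

Request:
{"op": "step_arm", "data": {"deltas": [[[0, 0, 0, -0.0041, -0.0122, 0, 0], [0, 0, 0, -0.0089, -0.024, 0, 0], [0, 0, 0, -0.0144, -0.0356, 0, 0], [0, 0, 0, -0.0206, -0.0468, 0, 0], [0, 0, 0, -0.0275, -0.0576, 0, 0], [0, 0, 0, -0.0351, -0.0679, 0, 0], [0, 0, 0, -0.0433, -0.0778, 0, 0], [0, 0, 0, -0.0521, -0.0871, 0, 0], [0, 0, 0, -0.0614, -0.0959, 0, 0], [0, 0, 0, -0.0713, -0.104, 0, 0], [0, 0, 0, -0.0713, -0.104, 0, 0], [0, 0, 0, -0.0713, -0.104, 0, 0], [0, 0, 0, -0.0713, -0.104, 0, 60], [0, 0, 0, -0.0713, -0.104, 0, 60], [0, 0, 0, -0.0713, -0.104, 0, 60], [0, 0, 0, -0.0713, -0.104, -0.06, 60], [0, 0, 0, -0.0713, -0.104, -0.12, 60], [0, 0, 0, -0.0713, -0.104, -0.18, 60], [0, 0, 0, -0.0713, -0.104, -0.22, 60]]]}}

```text
time: 38.8
ee_pos: [0.5973, -0.1439, 0.3104]
eef_rot: [-0.135, 0.991, -0.0, 0.001]
ft_force: [1.0, 0.4, -0.5]
width: 0.0521
grip_force: 0.0
```

```bash
python3 - <<'E'
from h import *
s=readout.read_state();print(s['ee_pos'],ang(-1,s['ee_pos'][:2]),s['joint_positions'][6])
print(go([.41,.31,.33],0),go([.41,.0,.33],0.1))
E
```

```text
[ 0.59727837 -0.14389195  0.31040538] (np.float64(0.7008905024399121), np.float64(0.20716153790988495)) 2.1475945608306906
[-0.0007, 0.0019, 0.2701, 0.0594, 0.4874, -0.0202] [-0.0008, 0.0018, 0.1701, 0.1421, 0.1886, -0.02]
```

Request:
{"op": "step_arm", "data": {"deltas": [[[0, 0, 0.1, 0.01, 0.05, -0.02, 100], [0, 0, 0.27, 0.06, 0.487, -0.04, 100], [0, 0, 0.27, 0.06, 0.487, -0.04, 100], [0, 0, 0.27, 0.06, 0.487, -0.04, 100], [0, 0, 0.27, 0.06, 0.487, -0.04, 100], [0, 0, 0.27, 0.06, 0.487, -0.04, 100], [0, 0, 0.27, 0.06, 0.487, -0.04, 100], [0, 0, 0.27, 0.06, 0.487, -0.04, 100], [0, 0, 0.27, 0.06, 0.487, -0.04, 100], [0, 0, 0.27, 0.06, 0.487, -0.04, 100], [0, 0, 0.27, 0.06, 0.487, -0.04, 100], [0, 0, 0.27, 0.06, 0.487, -0.04, 100], [0, 0, 0.27, 0.06, 0.487, -0.04, 100]]]}}

```text
time: 40.42
ee_pos: [0.4097, 0.309, 0.3475]
eef_rot: [0.001, 1.0, -0.0, -0.0]
ft_force: [0.5, 0.4, 0.6]
width: 0.0872
grip_force: 0.0
```

```bash
python3 - <<'E'
from h import *
import pickle
c=cam('wrist');pickle.dump(c,open('w8.pkl','wb'));s=readout.read_state();print(s['ee_pos'],s['joint_positions'])
t=cam('top');pickle.dump(t,open('t8.pkl','wb'))
I=np.zeros((600,800,3),'uint8')
a=np.clip(c['img'][:,:,::-1].astype(float)*1.3,0,255).astype('uint8');I[:500]=cv2.resize(a,(800,500),interpolation=2)
b=np.clip(t['img'][:,:,::-1].astype(float)*1.8,0,255).astype('uint8');I[400:,500:]=cv2.resize(b[150:270,175:355],(300,200),interpolation=2)
cv2.imwrite('pics/w8.png',I)
print(proj(c,[[.466,.33,.134],[.466,.33,.1],[.578,.0495,.04]]))
E
```

```text
[0.4095854  0.30917435 0.34742321] [-1.00739289  0.03852866  0.28260881  1.5938628  -0.01106785  1.51134961
  0.84568937]
[[338.21164187 224.42002292]
 [336.64642158 214.55437206]
 [139.780483   275.3264012 ]]
```

View pics/w8.png

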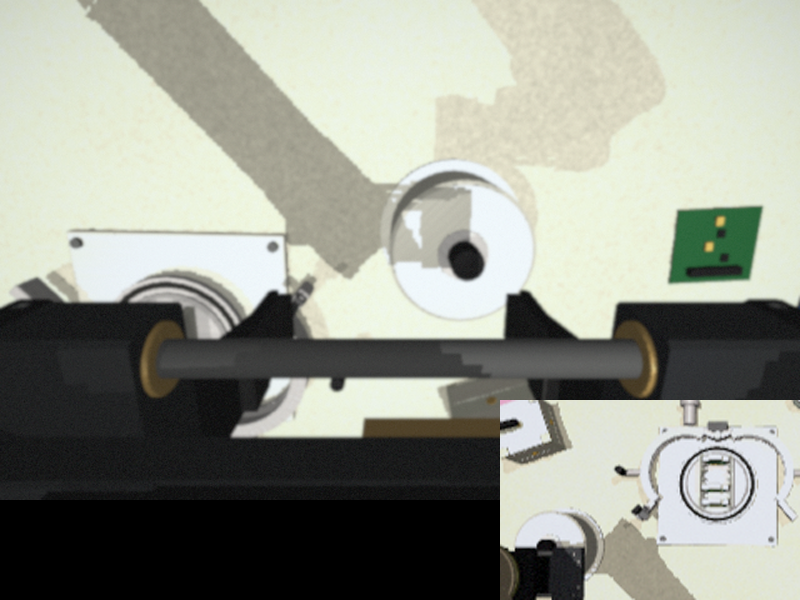

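The ring is open on both sides. The bell's knob top is at (467,262) against a prediction of (423,280), so the bell has been knocked aside. I'll re-measure it.

```bash
python3 - <<'E'
from h import *
import pickle
c=pickle.load(open('w8.pkl','rb'))
g=cv2.cvtColor(c['img'],cv2.COLOR_RGB2GRAY)
m=(g<45).astype('uint8');m[:185]=0;m[230:]=0;m[:,:345]=0;m[:,400:]=0
n,l,s,ce=cv2.connectedComponentsWithStats(m);print(s,ce)
i=1+np.argmax(s[1:,4]);ys,xs=np.where(l==i)
# knob top: lower part of blob = top disc; radius .015 at z .134
for u,v in((467/1.25,262/1.25),):print('knob top',pix(c,u,v,.134))
x,y,w,h,_=s[i];print('ext',pix(c,x,y+h-w/2,.134),pix(c,x+w,y+h-w/2,.134),pix(c,x+w/2,y+h,.134))
for z,pts in((.1,[(391,250),(534,245),(460,319)]),(.004,[(382,235),(455,158)])):
  print(z,[np.round(pix(c,u/1.25,v/1.25,z)[:2],4) for u,v in pts])
E
```

```text
[[     0      0    640    400 255414]
 [   359    194     27     29    586]] [[319.37907084 199.48056489]
 [372.20819113 207.97098976]]
knob top [0.4490788  0.36803568 0.134     ]
ext [0.44892694 0.35224843 0.134     ] [0.44899807 0.38143572 0.134     ] [0.46444318 0.36746339 0.134     ]
0.1 [array([0.4479, 0.3018]), array([0.4434, 0.4358]), array([0.5188, 0.3692])]
0.004 [array([0.4574, 0.2897]), array([0.3698, 0.3715])]
```

```bash
python3 - <<'E'
from h import *
print(go([.4494,.3675,.20],0),go([.4494,.3675,.127],0))
E
```

```text
[-0.0002, -0.0007, -0.0005, -0.04, 0.0582, 0.1474] [-0.0002, -0.0007, -0.0005, -0.0401, 0.0582, 0.2204]
```

Request:
{"op": "step_arm", "data": {"deltas": [[[0, 0, 0, -0.02, 0.03, 0.03, 80], [0, 0, 0, -0.04, 0.058, 0.08, 80], [0, 0, 0, -0.04, 0.058, 0.13, 80], [0, 0, 0, -0.04, 0.058, 0.15, 80], [0, 0, 0, -0.04, 0.058, 0.15, 80], [0, 0, 0, -0.04, 0.058, 0.15, 80]]]}}

```text
time: 41.28
ee_pos: [0.4497, 0.368, 0.1987]
eef_rot: [-0.0, 1.0, 0.0, 0.0]
ft_force: [-0.3, 0.0, 1.2]
width: 0.0695
grip_force: 0.0
```

```bash
python3 - <<'E'
from h import *
import pickle
c=cam('wrist');pickle.dump(c,open('w9.pkl','wb'));print(readout.read_state()['ee_pos'])
# body-top edge / flange far side fit vs knob visible?
P=proj(c,[[.4494,.368,.134],[.4494,.368,.1]]);print(P)
cv2.imwrite('pics/w9.png',np.clip(c['img'][60:380,120:520,::-1].astype(float)*1.3,0,255).astype('uint8'))
print(go([.4494,.3675,.127],0))
E
```

```text
[0.44976451 0.36809586 0.19890469]
[[318.94758881 221.32508424]
 [318.85987076 205.55371018]]
[0.0014, 0.0009, 0.0001, 0.0004, -0.0007, 0.0719]
```

View pics/w9.png

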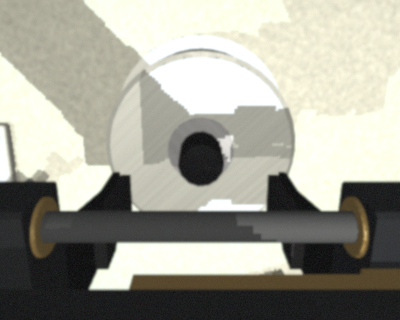

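The knob top, at (201,163), is centred between the fingers. I'll descend and grip.

Request:
{"op": "step_arm", "data": {"deltas": [[[0, 0, 0, 0, 0, 0.03, 80], [0, 0, 0, 0, 0, 0.055, 80], [0, 0, 0, 0, 0, 0.071, 80], [0, 0, 0, 0, 0, 0.071, 80], [0, 0, 0, 0, 0, 0.071, 0], [0, 0, 0, 0, 0, 0.071, 0], [0, 0, 0, 0, 0, 0.071, 0], [0, 0, 0, 0, 0, 0.071, 0], [0, 0, 0, 0, 0, 0.071, 0], [0, 0, 0, 0, 0, 0.071, 0]]], "squeeze": 60}}

```text
time: 42.58
ee_pos: [0.4491, 0.3687, 0.1267]
eef_rot: [-0.0, 1.0, 0.001, -0.0]
ft_force: [-0.1, 4.6, 0.5]
width: 0.0286
grip_force: 60.0
```

```bash
python3 - <<'E'
from h import *
s=readout.read_state();print(s['ee_pos'],s['width'])
for p in([.4494,.3675,.28],[.578,.0495,.28]): print(go(p,0))
E
```

```text
[0.44911988 0.36871502 0.126659  ] 0.02859176279090038
[0.0014, -0.0, 0.0009, -0.0003, -0.001, -0.1533]
[0.0014, -0.0, 0.0009, -0.1286, -0.3191, -0.1538]
```

Request:
{"op": "step_arm", "data": {"deltas": [[[0, 0, 0, 0, 0, -0.02, 0], [0, 0, 0, 0, 0, -0.05, 0], [0, 0, 0, 0, 0, -0.08, 0], [0, 0, 0, 0, 0, -0.11, 0], [0, 0, 0, 0, 0, -0.14, 0], [0, 0, 0, 0, 0, -0.15, 0], [0, 0, 0, -0.013, -0.032, -0.15, 0], [0, 0, 0, -0.026, -0.064, -0.15, 0], [0, 0, 0, -0.039, -0.096, -0.15, 0], [0, 0, 0, -0.052, -0.128, -0.15, 0], [0, 0, 0, -0.065, -0.16, -0.15, 0], [0, 0, 0, -0.078, -0.192, -0.15, 0], [0, 0, 0, -0.091, -0.224, -0.15, 0], [0, 0, 0, -0.104, -0.256, -0.15, 0], [0, 0, 0, -0.117, -0.288, -0.15, 0], [0, 0, 0, -0.1285, -0.319, -0.15, 0], [0, 0, 0, -0.1285, -0.319, -0.15, 0], [0, 0, 0, -0.1285, -0.319, -0.15, 0], [0, 0, 0, -0.1285, -0.319, -0.15, 0]]]}}

```text
time: 44.95
ee_pos: [0.5773, 0.0498, 0.2756]
eef_rot: [-0.001, 1.0, -0.0, -0.001]
ft_force: [0.4, -0.2, -6.8]
width: 0.0289
grip_force: 60.0
```

```bash
python3 - <<'E'
from h import *
import pickle
s=readout.read_state();print(s['ee_pos'],s['width'])
I=np.zeros((400,800,3),'uint8')
for k,n in enumerate(('wrist','scene')):
    c=cam(n);pickle.dump(c,open(n+'10.pkl','wb'));a=np.clip(c['img'][:,:,::-1].astype(float)*1.3,0,255).astype('uint8')
    a=a[40:280,200:440] if k==0 else a[90:290,240:440]
    I[:,400*k:400*k+400]=cv2.resize(a,(400,400),interpolation=2)
    print(proj(c,[[.578,.0495,.1]]))
cv2.imwrite('pics/w10.png',I)
E
```

```text
[0.57729794 0.04977276 0.27559868] 0.028937034337076104
[[318.6663289  183.10806997]]
[[342.72016518 184.74758608]]
```

View pics/w10.png

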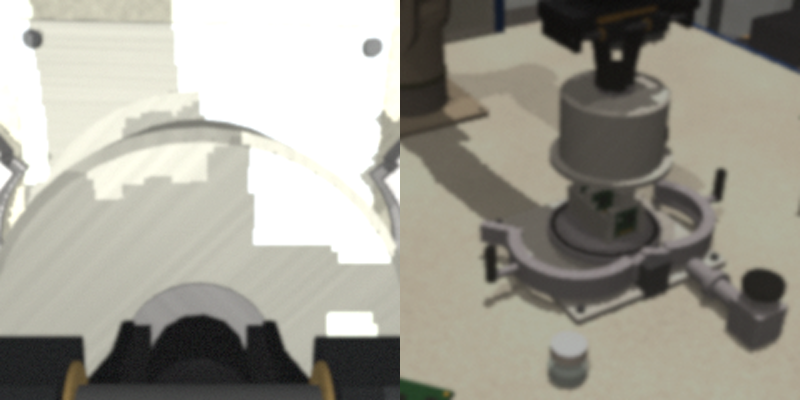

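Request:
{"op": "step_arm", "data": {"deltas": [[[0, 0, 0, -0.0004, 0, 0.015, 0], [0, 0, 0, -0.0004, 0, 0.03, 0], [0, 0, 0, -0.0004, 0, 0.045, 0], [0, 0, 0, -0.0004, 0, 0.06, 0], [0, 0, 0, -0.0004, 0, 0.075, 0], [0, 0, 0, -0.0004, 0, 0.09, 0], [0, 0, 0, -0.0004, 0, 0.094, 0], [0, 0, 0, -0.0004, 0, 0.094, 0], [0, 0, 0, -0.0004, 0, 0.094, 0]]]}}

```text
time: 46.18
ee_pos: [0.5785, 0.0487, 0.183]
eef_rot: [-0.0, 1.0, -0.0, 0.0]
ft_force: [-1.0, -0.1, -7.3]
width: 0.0289
grip_force: 60.0
```

Request:
{"op": "step_arm", "data": {"deltas": [[[0, 0, 0, 0.0005, 0.0006, 0.004, 0], [0, 0, 0, 0.0005, 0.0006, 0.007, 0], [0, 0, 0, 0.0005, 0.0006, 0.01, 0], [0, 0, 0, 0.0005, 0.0006, 0.012, 0], [0, 0, 0, 0.0005, 0.0006, 0.014, 0], [0, 0, 0, 0.0005, 0.0006, 0.016, 0], [0, 0, 0, 0.0005, 0.0006, 0.017, 0], [0, 0, 0, 0.0005, 0.0006, 0.017, 0]]]}}

```text
time: 47.18
ee_pos: [0.5772, 0.0495, 0.1667]
eef_rot: [-0.0, 1.0, 0.0, -0.001]
ft_force: [-11.1, 0.5, 10.1]
width: 0.0283
grip_force: 60.0
```

Request:
{"op": "step_arm", "data": {"deltas": [[[0, 0, 0, 0.001, 0, 0.0, 0], [0, 0, 0, 0.001, 0, 0.001, 0], [0, 0, 0, 0.001, 0, 0.001, 0]]]}}

```text
time: 47.55
ee_pos: [0.5768, 0.0495, 0.1664]
eef_rot: [-0.0, 1.0, 0.001, -0.0]
ft_force: [-10.3, 0.7, 15.0]
width: 0.0287
grip_force: 60.0
```

Resting firmly on the seat. I'll release, rise and check the bell.

Request:
{"op": "step_arm", "data": {"deltas": [[[0, 0, 0, 0, 0, -0.001, 30], [0, 0, 0, 0, 0, -0.001, 60], [0, 0, 0, 0, 0, -0.001, 80], [0, 0, 0, 0, 0, -0.001, 80], [0, 0, 0, 0, 0, -0.04, 80], [0, 0, 0, 0, 0, -0.09, 80], [0, 0, 0, 0.04, 0, -0.14, 80], [0, 0, 0, 0.06, 0, -0.17, 80], [0, 0, 0, 0.06, 0, -0.17, 80], [0, 0, 0, 0.06, 0, -0.17, 80], [0, 0, 0, 0.06, 0, -0.17, 80]]]}}

```text
time: 48.92
ee_pos: [0.5167, 0.0493, 0.3331]
eef_rot: [-0.0, 1.0, -0.001, -0.001]
ft_force: [0.4, -0.6, -0.5]
width: 0.0694
grip_force: 0.0
```

```bash
python3 - <<'E'
from h import *
import pickle
s=readout.read_state();print(s['ee_pos'],s['width'],s['ft_force'])
I=np.zeros((400,800,3),'uint8')
for k,n in enumerate(('wrist','scene')):
    c=cam(n);pickle.dump(c,open(n+'11.pkl','wb'));a=np.clip(c['img'][:,:,::-1].astype(float)*1.2,0,255).astype('uint8').copy()
    th=np.linspace(0,2*np.pi,60)
    for rr,z,col in((.082,.048,(0,0,255)),(.07,.14,(255,0,0)),(.015,.174,(0,200,0))):
        q=proj(c,np.c_[.578+rr*np.cos(th),.0495+rr*np.sin(th),np.full(60,z)])
        for u,v in q:
            if 0<=u<640 and 0<=v<400: a[int(v),int(u)]=col
    o=(120,30,360) if k==0 else (240,80,220)
    a=a[o[1]:o[1]+o[2],o[0]:o[0]+o[2]]
    I[:,400*k:400*k+400]=cv2.resize(a,(400,400),interpolation=0)
cv2.imwrite('pics/w11.png',I)
E
```

```text
[0.51672637 0.04928203 0.33306989] 0.06940118329943208 [ 0.44505625 -0.56473757 -0.52598685]
```

View pics/w11.png

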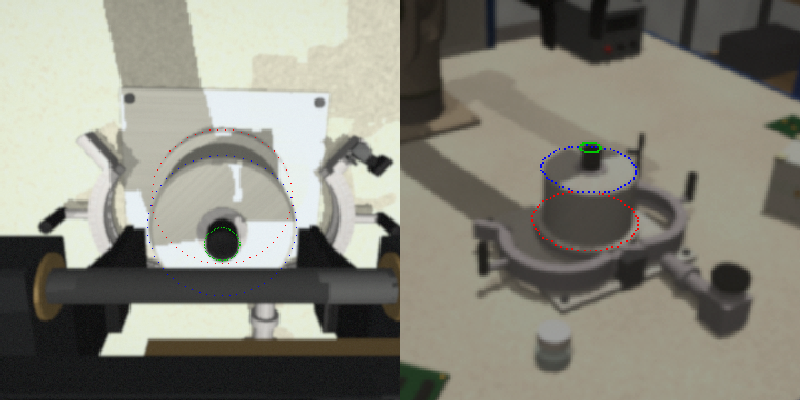

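The overlay matches: the bell's flange, body and knob sit on the predicted seated circles, with the ring open clear of it. Next I'll close the left half, gripping its post at an opening of about 0.70.

```bash
python3 - <<'E'
from h import *
print(post(1,.7),go([.604,.2408,.25],-.87),go([.604,.2408,.09],-.87))
print(arc(1,.698,-.01,14,-.87,.09))
E
```

```text
[0.60410955 0.24185731] [-0.0022, -0.0017, 0.8699, -0.0874, 0.1917, 0.0829] [-0.0022, -0.0017, 0.8699, -0.0878, 0.1919, 0.2429]
[[0.0033, -0.0099], [0.0061, -0.02], [0.0083, -0.0303], [0.0101, -0.0406], [0.0113, -0.051], [0.012, -0.0614], [0.0121, -0.0719], [0.0118, -0.0823], [0.0109, -0.0928], [0.0094, -0.1031], [0.0075, -0.1134], [0.005, -0.1236], [0.0021, -0.1336], [-0.0014, -0.1435]]
```

Request:
{"op": "step_arm", "data": {"deltas": [[[0, 0, 0.18, -0.02, 0.04, 0, 60], [0, 0, 0.36, -0.04, 0.09, 0, 60], [0, 0, 0.54, -0.06, 0.14, 0.03, 60], [0, 0, 0.72, -0.088, 0.192, 0.06, 60], [0, 0, 0.87, -0.088, 0.192, 0.1, 60], [0, 0, 0.87, -0.088, 0.192, 0.14, 60], [0, 0, 0.87, -0.088, 0.192, 0.17, 60], [0, 0, 0.87, -0.088, 0.192, 0.17, 60], [0, 0, 0.87, -0.088, 0.192, 0.17, 60], [0, 0, 0.87, -0.088, 0.192, 0.17, 60]]], "squeeze": 20}}

```text
time: 50.28
ee_pos: [0.6054, 0.2415, 0.1659]
eef_rot: [0.421, 0.907, 0.001, 0.0]
ft_force: [0.2, -0.3, -0.2]
width: 0.0522
grip_force: 0.0
```

```bash
python3 - <<'E'
from h import *
print(go([.604,.2408,.09],-.87))
E
```

```text
[0.0015, 0.0003, 0.0001, 0.0004, -0.0016, 0.0759]
```

Request:
{"op": "step_arm", "data": {"deltas": [[[0, 0, 0, 0.0004, -0.001, 0.03, 60], [0, 0, 0, 0.0004, -0.001, 0.06, 60], [0, 0, 0, 0.0004, -0.001, 0.074, 60], [0, 0, 0, 0.0004, -0.001, 0.074, 60], [0, 0, 0, 0.0004, -0.001, 0.074, 0], [0, 0, 0, 0.0004, -0.001, 0.074, 0], [0, 0, 0, 0.0004, -0.001, 0.074, 0], [0, 0, 0, 0.0004, -0.001, 0.074, 0], [0, 0, 0, 0.0004, -0.001, 0.074, 0], [0, 0, 0, 0.0004, -0.001, 0.074, 0]]], "squeeze": 20}}

```text
time: 51.52
ee_pos: [0.6035, 0.241, 0.0904]
eef_rot: [0.421, 0.907, -0.0, -0.0]
ft_force: [0.2, 0.9, 1.9]
width: 0.0154
grip_force: 20.0
```

Request:
{"op": "step_arm", "data": {"deltas": [[[0, 0, 0, 0.0033, -0.0099, 0, 0], [0, 0, 0, 0.0061, -0.02, 0, 0], [0, 0, 0, 0.0083, -0.0303, 0, 0], [0, 0, 0, 0.0101, -0.0406, 0, 0], [0, 0, 0, 0.0113, -0.051, 0, 0], [0, 0, 0, 0.012, -0.0614, 0, 0], [0, 0, 0, 0.0121, -0.0719, 0, 0], [0, 0, 0, 0.0118, -0.0823, 0, 0], [0, 0, 0, 0.0109, -0.0928, 0, 0], [0, 0, 0, 0.0094, -0.1031, 0, 0], [0, 0, 0, 0.0075, -0.1134, 0, 0], [0, 0, 0, 0.005, -0.1236, 0, 0], [0, 0, 0, 0.0021, -0.1336, 0, 0], [0, 0, 0, -0.001, -0.1425, 0, 0], [0, 0, 0, -0.001, -0.1425, 0, 0], [0, 0, 0, -0.001, -0.1425, 0, 0]]]}}

```text
time: 53.52
ee_pos: [0.4962, 0.1498, 0.0906]
eef_rot: [0.421, 0.907, 0.001, 0.001]
ft_force: [7.7, 9.3, -3.2]
width: 0.0155
grip_force: 20.0
```

```bash
python3 - <<'E'
from h import *
s=readout.read_state();print(s['ee_pos'],s['width'],s['ft_force'],ang(1,s['ee_pos'][:2]))
E
```

```text
[0.4962082  0.14977935 0.09057324] 0.015461113022317376 [ 7.67611746  9.2752431  -3.19897541] (np.float64(7.438790065028567e-05), np.float64(0.20671770074244045))
```

```bash
python3 - <<'E'
from h import *
print(post(-1,.7),go([.597,-.1435,.25],.87-np.pi))
print(arc(-1,.70,-.01,14,.87-np.pi,.09))
E
```

```text
[ 0.59716926 -0.14367241] [0.0026, -0.0022, 1.4026, -0.289, -0.1119, -0.1598]
[[-0.0029, -0.0101], [-0.0054, -0.0203], [-0.0073, -0.0306], [-0.0087, -0.041], [-0.0095, -0.0515], [-0.0099, -0.062], [-0.0097, -0.0725], [-0.0089, -0.0829], [-0.0077, -0.0933], [-0.0059, -0.1037], [-0.0036, -0.1139], [-0.0007, -0.124], [0.0026, -0.134], [0.0064, -0.1438]]
```

Request:
{"op": "step_arm", "data": {"deltas": [[[0, 0, 0, 0, 0, 0, 60], [0, 0, 0, 0, 0, 0, 60], [0, 0, 0, 0, 0, 0, 60], [0, 0, 0, 0, 0, -0.06, 60], [0, 0, 0, 0, 0, -0.12, 60], [0, 0, 0, 0, 0, -0.16, 60], [0, 0, 0.18, -0.04, -0.015, -0.16, 60], [0, 0, 0.36, -0.08, -0.03, -0.16, 60], [0, 0, 0.54, -0.12, -0.045, -0.16, 60], [0, 0, 0.72, -0.16, -0.06, -0.16, 60], [0, 0, 0.9, -0.2, -0.075, -0.16, 60], [0, 0, 1.08, -0.24, -0.09, -0.16, 60], [0, 0, 1.26, -0.27, -0.1, -0.16, 60], [0, 0, 1.4, -0.289, -0.112, -0.16, 60], [0, 0, 1.4, -0.289, -0.112, -0.12, 60], [0, 0, 1.4, -0.289, -0.112, -0.08, 60], [0, 0, 1.4, -0.289, -0.112, -0.08, 60], [0, 0, 1.4, -0.289, -0.112, -0.08, 60], [0, 0, 1.4, -0.289, -0.112, -0.08, 60]]]}}

```text
time: 55.9
ee_pos: [0.5969, -0.1452, 0.1722]
eef_rot: [0.907, 0.422, 0.001, 0.001]
ft_force: [0.4, -0.8, 0.2]
width: 0.0521
grip_force: 0.0
```

```bash
python3 - <<'E'
from h import *
s=readout.read_state();print(s['joint_positions'])
print(go([.597,-.1435,.09],.87-np.pi))
E
```

```text
[-0.47734726  0.45669567  0.84210683  1.6226628  -0.35760848  1.22227438
 -0.2619607 ]
[0.0017, -0.0007, 0.0017, 0.0013, -0.0012, 0.0822]
```

Request:
{"op": "step_arm", "data": {"deltas": [[[0, 0, 0, 0.0012, -0.001, 0.03, 60], [0, 0, 0, 0.0012, -0.001, 0.06, 60], [0, 0, 0, 0.0012, -0.001, 0.081, 60], [0, 0, 0, 0.0012, -0.001, 0.081, 60], [0, 0, 0, 0.0012, -0.001, 0.081, 0], [0, 0, 0, 0.0012, -0.001, 0.081, 0], [0, 0, 0, 0.0012, -0.001, 0.081, 0], [0, 0, 0, 0.0012, -0.001, 0.081, 0], [0, 0, 0, 0.0012, -0.001, 0.081, 0], [0, 0, 0, 0.0012, -0.001, 0.081, 0]]], "squeeze": 20}}

```text
time: 57.15
ee_pos: [0.5962, -0.1434, 0.0895]
eef_rot: [0.906, 0.422, -0.0, 0.0]
ft_force: [-0.8, -0.4, 1.6]
width: 0.0152
grip_force: 20.0
```

Request:
{"op": "step_arm", "data": {"deltas": [[[0, 0, 0, -0.0029, -0.0101, 0, 0], [0, 0, 0, -0.0054, -0.0203, 0, 0], [0, 0, 0, -0.0073, -0.0306, 0, 0], [0, 0, 0, -0.0087, -0.041, 0, 0], [0, 0, 0, -0.0095, -0.0515, 0, 0], [0, 0, 0, -0.0099, -0.062, 0, 0], [0, 0, 0, -0.0097, -0.0725, 0, 0], [0, 0, 0, -0.0089, -0.0829, 0, 0], [0, 0, 0, -0.0077, -0.0933, 0, 0], [0, 0, 0, -0.0059, -0.1037, 0, 0], [0, 0, 0, -0.0036, -0.1139, 0, 0], [0, 0, 0, -0.0007, -0.124, 0, 0], [0, 0, 0, 0.0026, -0.134, 0, 0], [0, 0, 0, 0.006, -0.143, 0, 0], [0, 0, 0, 0.006, -0.143, 0, 0], [0, 0, 0, 0.006, -0.143, 0, 0]]]}}

```text
time: 59.15
ee_pos: [0.4908, -0.0479, 0.0894]
eef_rot: [0.907, 0.422, -0.0, 0.001]
ft_force: [5.1, -8.7, -8.1]
width: 0.0151
grip_force: 20.0
```

```bash
python3 - <<'E'
from h import *
s=readout.read_state();print(s['ee_pos'],s['width'],s['ft_force'],ang(-1,s['ee_pos'][:2]))
E
```

```text
[ 0.49082043 -0.04791993  0.08940508] 0.015126871378685063 [ 5.08025222 -8.65451725 -8.08815658] (np.float64(-0.00334989580861933), np.float64(0.208412258226946))
```

```bash
python3 - <<'E'
from h import *
p=W(-.118,.08);print(p,go([*p,.25],YW))
Rt=R.from_euler('z',YW)*R.from_quat([0,1,0,0])
rho,t=.052,.0045
def tcp(th,t=t): return np.r_[W(-.118,.011-rho*np.cos(th)+t*np.sin(th)+.015),.064+rho*np.sin(th)+t*np.cos(th)+.022]
p0=np.r_[p,.138];ths=np.linspace(1.75,0,15)
print([np.round(Rt.inv().apply(tcp(th)-p0),4).tolist() for th in ths]);print(tcp(0),p0)
E
```

```text
[0.46145904 0.13161093] [-0.0003, 0.0035, -2.2526, 0.1182, -0.1377, -0.1611]
[[0.0, -0.0403, 0.0016], [0.0, -0.0467, 0.0003], [0.0, -0.0532, -0.0002], [0.0, -0.0597, 0.0001], [0.0, -0.0661, 0.0012], [0.0, -0.0724, 0.0031], [0.0, -0.0783, 0.0058], [-0.0, -0.0839, 0.0092], [0.0, -0.089, 0.0133], [0.0, -0.0935, 0.0179], [0.0, -0.0975, 0.0231], [-0.0, -0.1007, 0.0288], [-0.0, -0.1033, 0.0348], [0.0, -0.105, 0.0411], [-0.0, -0.106, 0.0475]]
[0.45955114 0.0256281  0.0905    ] [0.46145904 0.13161093 0.138     ]
```

Request:
{"op": "step_arm", "data": {"deltas": [[[0, 0, 0, 0, 0, 0, 60], [0, 0, 0, 0, 0, 0, 60], [0, 0, 0, 0, 0, 0, 60], [0, 0, 0, 0, 0, -0.06, 60], [0, 0, 0, 0, 0, -0.12, 60], [0, 0, 0, 0, 0, -0.16, 60], [0, 0, -0.18, 0.01, -0.01, -0.16, 30], [0, 0, -0.36, 0.02, -0.02, -0.16, 0], [0, 0, -0.54, 0.03, -0.03, -0.16, 0], [0, 0, -0.72, 0.04, -0.04, -0.16, 0], [0, 0, -0.9, 0.05, -0.05, -0.16, 0], [0, 0, -1.08, 0.06, -0.06, -0.16, 0], [0, 0, -1.26, 0.07, -0.08, -0.16, 0], [0, 0, -1.44, 0.08, -0.1, -0.16, 0], [0, 0, -1.62, 0.09, -0.11, -0.16, 0], [0, 0, -1.8, 0.1, -0.12, -0.16, 0], [0, 0, -1.98, 0.11, -0.13, -0.16, 0], [0, 0, -2.16, 0.118, -0.1377, -0.16, 0], [0, 0, -2.25, 0.118, -0.1377, -0.16, 0], [0, 0, -2.25, 0.118, -0.1377, -0.16, 0]]]}}

```text
time: 61.65
ee_pos: [0.4609, 0.1325, 0.2494]
eef_rot: [0.01, 1.0, -0.0, -0.0]
ft_force: [-0.5, -0.2, -0.4]
width: 0.0001
grip_force: 0.0
```

```bash
python3 - <<'E'
from h import *
s=readout.read_state();print(s['ee_pos'],s['width'],s['joint_positions'])
p=W(-.118,.08);print(go([*p,.138],YW))
c=cam('wrist');a=np.clip(c['img'][:,:,::-1].astype(float)*1.3,0,255).astype('uint8')
u,v=proj(c,[[*W(-.118,.0),.064]])[0].astype(int);print(u,v)
import pickle;pickle.dump(c,open('w12.pkl','wb'))
x0=max(0,min(u-110,420));y0=max(0,min(v-100,200))
cv2.imwrite('pics/w12.png',cv2.resize(a[y0:y0+200,x0:x0+220],(660,600),interpolation=2));print(x0,y0)
print(proj(c,[[*W(-.118,.011),.12],[*W(-.118,.02),.12],[*W(-.1,.004),.056],[*W(-.1,-.004),.056]]))
E
```

```text
[0.46094511 0.13254026 0.24941236] 9.828636465231263e-05 [-1.14199466 -0.03345361  0.76417932  1.85658193  0.02379092  1.31007003
  1.16650796]
[-0.0002, -0.0008, -0.002, -0.0006, -0.0009, 0.1114]
235 180
125 80
[[233.15505425 195.92118758]
 [244.19759057 195.88540207]
 [242.69964417 196.32721363]
 [234.76909762 196.35290738]]
```

View pics/w12.png

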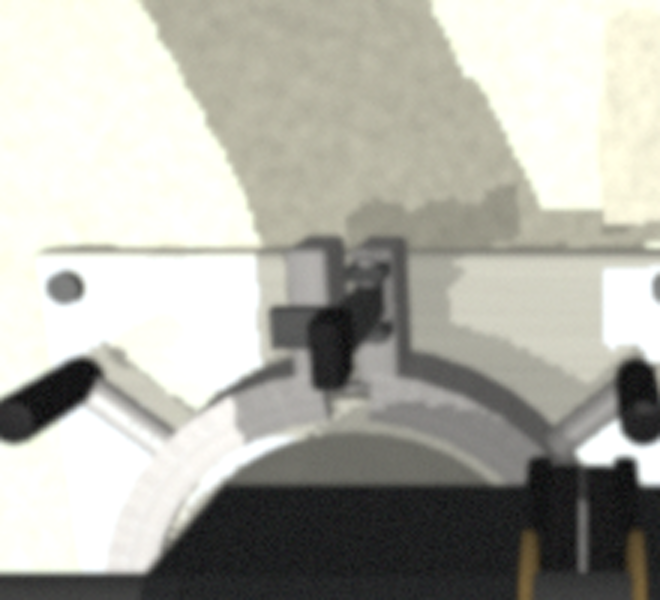

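The lugs stand side by side with the small closed gap. The latch is upright, with its pad at (330,350), i.e. at the predicted place. I'll sweep it over from the left.

Request:
{"op": "step_arm", "data": {"deltas": [[[0, 0, 0, -0.0005, -0.001, 0.04, 0], [0, 0, 0, -0.0005, -0.001, 0.08, 0], [0, 0, 0, -0.0005, -0.001, 0.111, 0], [0, 0, 0, -0.0005, -0.001, 0.111, 0], [0, 0, 0, -0.0005, -0.001, 0.111, 0], [0, 0, 0, -0.0005, -0.001, 0.111, 0]]]}}

```text
time: 62.45
ee_pos: [0.4623, 0.1316, 0.1397]
eef_rot: [0.01, 1.0, 0.001, 0.0]
ft_force: [-1.3, -1.0, 0.7]
width: 0.0001
grip_force: 0.0
```

Request:
{"op": "step_arm", "data": {"deltas": [[[0, 0, 0, 0, -0.02, 0.001, 0], [0, 0, 0, 0, -0.0403, 0.0016, 0], [0, 0, 0, 0, -0.0467, 0.0003, 0], [0, 0, 0, 0, -0.0532, 0, 0], [0, 0, 0, 0, -0.0597, 0.0001, 0], [0, 0, 0, 0, -0.0661, 0.0012, 0], [0, 0, 0, 0, -0.0724, 0.0031, 0], [0, 0, 0, 0, -0.0783, 0.0058, 0], [0, 0, 0, 0, -0.0839, 0.0092, 0], [0, 0, 0, 0, -0.089, 0.0133, 0], [0, 0, 0, 0, -0.0935, 0.0179, 0], [0, 0, 0, 0, -0.0935, 0.0179, 0]]]}}

```text
time: 63.95
ee_pos: [0.4593, 0.0373, 0.12]
eef_rot: [0.01, 1.0, -0.0, -0.001]
ft_force: [0.2, -0.4, 0.5]
width: 0.0004
grip_force: 0.0
```

Request:
{"op": "step_arm", "data": {"deltas": [[[0, 0, 0, 0, -0.004, 0.0052, 0], [0, 0, 0, 0, -0.0072, 0.0109, 0], [0, 0, 0, 0, -0.0098, 0.0169, 0], [0, 0, 0, 0, -0.0115, 0.0232, 0], [0, 0, 0, 0, -0.0125, 0.0285, 0], [0, 0, 0, 0, -0.0125, 0.0296, 0], [0, 0, 0, 0, -0.0125, 0.0296, 0], [0, 0, 0, 0, -0.0125, 0.0296, 0]]]}}

```text
time: 64.95
ee_pos: [0.4594, 0.0253, 0.091]
eef_rot: [0.01, 1.0, -0.0, -0.0]
ft_force: [0.0, 0.5, -0.8]
width: 0.0007
grip_force: 0.0
```

Request:
{"op": "step_arm", "data": {"deltas": [[[0, 0, 0, 0, 0, 0.001, 0], [0, 0, 0, 0, 0, 0.002, 0], [0, 0, 0, 0, 0, 0.003, 0], [0, 0, 0, 0, 0, 0.003, 0]]]}}

```text
time: 65.45
ee_pos: [0.4598, 0.0253, 0.0894]
eef_rot: [0.01, 1.0, 0.001, -0.001]
ft_force: [-10.1, -1.2, 28.2]
width: 0.0004
grip_force: 14.6
```

The latch is pressed hard onto its stop at about 69 mm. I'll withdraw and inspect.

Request:
{"op": "step_arm", "data": {"deltas": [[[0, 0, 0, 0, 0, -0.02, 0], [0, 0, 0, 0, 0, -0.08, 0], [0, 0, 0, 0, 0, -0.14, 0], [0, 0, 0, 0, 0.05, -0.2, 0], [0, 0, 0, 0, 0.09, -0.22, 0], [0, 0, 0, 0, 0.09, -0.22, 0], [0, 0, 0, 0, 0.09, -0.22, 0], [0, 0, 0, 0, 0.09, -0.22, 0]]]}}

```text
time: 66.45
ee_pos: [0.4611, 0.114, 0.3072]
eef_rot: [0.011, 1.0, -0.0, -0.001]
ft_force: [0.4, -0.8, -0.4]
width: 0.0004
grip_force: 0.0
```

```bash
python3 - <<'E'
from h import *
s=readout.read_state();print(s['ee_pos'],s['ft_force'])
I=np.zeros((400,800,3),'uint8')
c=cam('wrist');a=np.clip(c['img'][:,:,::-1].astype(float)*1.3,0,255).astype('uint8').copy()
u,v=proj(c,[[*W(-.05,0),.05]])[0].astype(int);x0=max(0,u-100);y0=max(0,v-130);I[:,:400]=cv2.resize(a[y0:y0+200,x0:x0+200],(400,400),interpolation=2)
print('pad exp',(proj(c,[[*W(-.118,-.045),.069]])-[x0,y0])*2)
for sd in(1,-1): print('post',(proj(c,[[*post(sd,0),.085]])-[x0,y0])*2)
c=cam('scene');a=np.clip(c['img'][:,:,::-1].astype(float)*1.4,0,255).astype('uint8')
I[:,400:]=cv2.resize(a[90:290,240:440],(400,400),interpolation=2)
cv2.imwrite('pics/w13.png',I)
E
```

```text
[0.46113889 0.11403809 0.30717826] [ 0.36393335 -0.84557226 -0.41984339]
pad exp [[110.20382711 158.2923806 ]]
post [[368.58804211 223.72454456]]
post [[  9.60936976 225.36443077]]
```

View pics/w13.png

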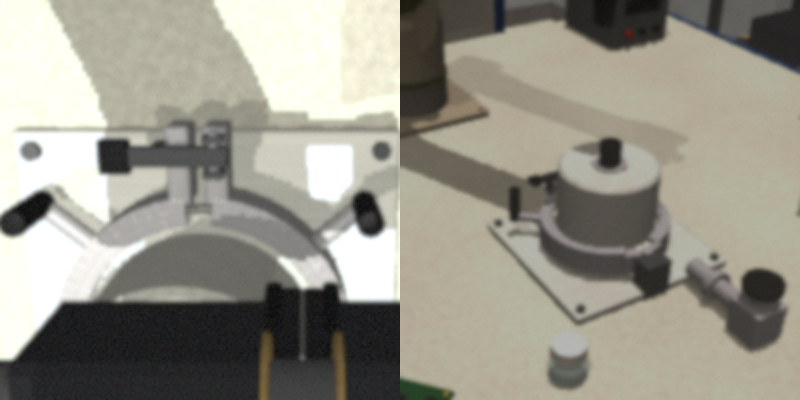

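The pad is at (114,156) against the expected (110,158) with the latch down. Posts, ring and bell all match the closed state, so I'm handing in.

```bash
python3 -c "
from bench import r
print(r.close_job())"
```

```text
the job is handed in; nothing more can be done
None
```

I handed in the job: all three modules found in the rack are home in slots 0, 1 and 3, the bell is seated, both ring halves are shut, and the latch is down over the right lug. The hand-in call returned no verdict.

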